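# Pull the red knob off the warming plate for washing

### The job

Take the knob puller by its blue paddle, hook its fork under the head of the red knob on the warming plate and pull straight up until the knob pops off. Carry the knob on the fork to the white wash tray and leave the puller standing flat on the tray's floor with the knob still in its fork. Do not touch the red knob with the fingers, and leave the other two knobs and everything else where they are.

Things in the scene. Friction and masses are not known exactly. Their poses are not given: they have to be found in the camera images.
- puller_grip (a point): Centre of the puller's blue paddle, to grip it; puller axes. Paddle 12 mm thick, 96 wide (y), 55 long. It leans 30 degrees from vertical towards -x, over the fork: its length runs up along (-0.5, 0, 0.866), its flat faces' normal is (0.866, 0, 0.5). Lies 2 mm to +x of and 102 mm above fork_seat, 106 mm above the sole's underside. A stem 22 wide, 10 thick runs on down to the sole.
- fork_seat (a point): Middle of the fork slot, at the prongs' upper face, 4 mm above the sole's underside; puller axes. A knob's stem belongs here. Slot 26 mm wide (y), open to -x, closed 13 mm to +x of this point. Prongs 4 mm thick, 12 wide, reach 28 mm to -x of it, with a lip 3 mm high (7 in all) on their last 4 mm. The flat sole, 50 wide, runs back to 75 mm to +x.
- sole_mid (a point): Middle of the underside of the puller's sole and fork together (103 x 50 mm), 23.5 mm behind (+x) fork_seat; axes as puller_grip.
- red_knob_skirt (a point): Red push-on knob, 30 g: centre of the underside of its head, z up. Head 42 mm wide, 18 tall; below it a stem 13 mm thick, 30 long with an 18 mm bulb at its foot. When home the head's underside is 14 mm above the deck (the gap for the fork), the stem 16 mm in the deck. A spring clip holds it: it pops free after about 6 mm of upward pull at about 11 N. In any of the row's 3 places.
- black_knob_skirt (a point): The same point of the black knob, same size; stays on.
- grey_knob_skirt (a point): The same point of the grey knob, same size; stays on.
- hob: Warming plate: aluminium box with black glass, 250 (x) by 290 (y) mm, 60 high, fixed. Origin: centre of its underside, z up; +x points to the side with the knob strip, away from the robot. The knobs stand 80 mm to +x of the origin at y = -85, 0, +85 mm; the flat deck, 60 mm above the origin, reaches 45 mm beyond them, then free space.
- wash_tray_in (a point): Centre of the inner floor of the white wash tray, fixed: inside 210 mm (x) by 150 mm (y), floor 4 mm above the table, walls 4 mm thick and 30 mm high from the table. x along its longer side, z up.
- ramekin: White ceramic bowl, 80 mm wide, 40 mm high, on the plate's glass; bystander. Origin under its centre.
- nozzle_a: Small steel piping nozzle (cone 34 mm wide, 50 mm high); bystander, on the table. Origin under its centre.
- nozzle_b: A second such piping nozzle; bystander.
- spatula: Spatula with red handle lying on the table beyond the plate; bystander.
- jar: Glass jar, 84 mm wide, 120 mm high; bystander on the table.
- blue_cup: Blue ceramic cup, 70 mm wide, 70 mm high; bystander on the table.
- puller: Knob puller, one rigid piece of about 220 g: flat steel fork with a blue nylon paddle handle. It stands on its flat sole on the orange mat (150 x 150 x 4 mm). Origin on the sole's underside, 4 mm below fork_seat. z up, -x the way the fork's open end points, y across.
- red_knob: The whole red knob; origin at the foot of its stem, 30 mm below red_knob_skirt.

How it is judged:
By the outcome, as a careful person would: the job done as asked, in the order asked, and still so for the second after the job is handed in, with the robot touching nothing.
It also fails if it takes over 62 s, if anything falls off the work surface, if the arm or the gripper's body presses on something with over 40 N, if the wrist force passes 120 N, or if a joint passes its speed limit or range.

### The arm

A 6-joint arm with a two-finger parallel gripper is mounted at the origin on the work surface. World frame = base frame: x ahead of the robot, y to its left, z up, the work surface at z = 0. Lengths are in m, angles in rad, forces in N, time in s.
With the tool pointing down it reaches from about 0.4 to 0.825 m from the base axis. Payload 7 kg.
Tool frame: the origin (TCP) lies on the centre line of the jaws, within the pads' length; the fingertips stand 14 mm ahead of it and the grasp point (between the pads) lies 5 mm behind it; z points along the fingers, y is the direction in which the jaws open and shut (so a half turn about z gives the same grasp; the last joint's range is limited). The gripper opens to 88 mm and grips with 3 to 60 N. Pads are 19 mm wide; open, the fingers measure 130 mm over their backs; the gripper's body (78 mm by 193 mm) begins 47 mm behind the grasp point.
Start: joints at [-1.021, 0.359, 0.012, 0, -1.224, -0.288], TCP at [0.175, -0.652, 0.21] pointing down, gripper open.
Joint ranges: [-3.07, 3.07], [-1.43, 2.12], [-1.02, 1.25], [-3.03, 1.67], [-3.05, -0], [-3.03, 3.03]. Speed limits (rad/s): [2.39, 2.39, 3.01, 3.14, 3.14, 3.14].

### API

Orientations are given as a unit quaternion [w, x, y, z].
In Python, from bench import manip gives the robot as it stands.
- The arm moves only by the shell command python3 -m jog 'ROWS' [FORCE]. ROWS is a JSON object of lists of equal length, an entry for each row: "delta_rot": the turn, a rotation vector about the tool's x, y, z in rad, a list of three; "slide": the shift along the tool's x, y, z in cm, a list of three; "claw": the opening in per cent of the stroke, from 0 (shut) to 100 (fully open). In form: {"delta_rot": [[wx, wy, wz], ...], "slide": [[dx, dy, dz], ...], "claw": [claw, ...]}. A call has 1 to 12 rows; each row shifts and turns the commanded pose from where the row before left it, along the tool's axes as they then stand; what a row does not reach is not made up. A row lasts 1/12 s, in which the tool goes at most 41.7 mm and 7.16 degrees, less where a joint would pass 70% of its speed; a pose out of reach is approached as far as the arm can. A call is refused whole if a number of a shift passes 4.17 or a number of a turn 0.125, either way. A call with a gripper value outside its range is refused whole. The fingers move at their own pace and stop on an object; FORCE is the grip in N (left out, the last holds). Time passes only in rows, so rows that do not move let the fingers close. It gives the time, the measured TCP pose, the force and the opening at its end, in the units of the state.
- manip.state(): the state, without advancing time (a new reading comes with each control period).
- manip.capture(name): name is "side" or "top"; returns a dict with "frame" (384x512x3 uint8, red, green, blue), "intrinsics" (3x3 intrinsics, pixels), "R" (3x3) and "t" (3): a world point X has camera coordinates R X + t. Camera axes: x right, y down, z forward; pixel columns grow to the right and rows downward; lengths in m; the calibration is good to about 2 mm. A picture is of the moment at which its call begins. There is no depth.
- manip.hand_in(): hands the job in, once; it reports no verdict.
The state is a dict: "time": time; "q": joint angles; "qvel": joint speeds; "joint_torque": joint torques, N m; "ee_pos": TCP position; "tool_rot": TCP orientation; "ft_force": force on the tool from outside, world axes, zero at the start; "moment": the same for the moment, N m; "gripper_width": finger opening in m.
Only numpy, scipy, OpenCV 4.12 (cv2) and the standard library are available. Lean on these libraries where they do the work, as an engineer would, in place of code of your own. Each camera call takes 0.05 s, during which the arm holds its last target. There are 200 camera calls.

## Working session

There is one attempt and no reset: what is moved stays moved. The work goes in short steps, Python scripts to look and compute and a shell command to move; the robot and the scene stay as the last step left them, time stands still between calls to the robot, and variables do not carry over. Pictures are saved under pics/ and viewed, about 8 in all and at most 12, crops included, and the job is handed in when it is done.

```bash
mkdir -p pics
cat > h.py <<'E'
import numpy as np,cv2
from bench import manip
def cap(n):
    c=manip.capture(n); return c['frame'],np.array(c['intrinsics']),np.array(c['R']),np.array(c['t'])
def ray(K,R,t,uv,z):
    d=R.T@np.linalg.inv(K)@np.array([uv[0],uv[1],1.]); o=-R.T@t
    return o+d*(z-o[2])/d[2]
def proj(K,R,t,X):
    p=K@(R@np.array(X)+t); return p[:2]/p[2]
E
python3 - <<'E'
from h import *
for n in('side','top'):
    f,K,R,t=cap(n); cv2.imwrite(f'pics/{n}0.png',cv2.resize(f[:,:,::-1],(800,600),interpolation=cv2.INTER_CUBIC)); np.savez(f'{n}0.npz',f=f,K=K,R=R,t=t); print(n,K.round(1).tolist(),(-R.T@t).round(3),R.round(3).tolist())
print(manip.state())
E
```

```text
side [[387.8, 0.0, 255.2], [0.0, 387.8, 184.9], [0.0, 0.0, 1.0]] [0.505 0.78  0.58 ] [[-0.999, -0.047, -0.013], [-0.014, 0.539, -0.842], [0.047, -0.841, -0.539]]
top [[382.5, 0.0, 253.5], [0.0, 382.5, 197.9], [0.0, 0.0, 1.0]] [0.445 0.    1.221] [[0.011, -1.0, -0.003], [-0.996, -0.01, -0.085], [0.085, 0.004, -0.996]]
{'time': 0.1, 'q': array([-1.02092757e+00,  3.59307435e-01,  1.11581297e-02, -2.94084679e-04,
       -1.22410570e+00, -2.88099740e-01]), 'qvel': array([-0.00106842, -0.00223951,  0.00046681, -0.00096054,  0.00156609,
        0.00153218]), 'joint_torque': array([-7.52994110e-04, -5.84164560e+01,  2.93750596e+01,  7.01563686e+00,
        1.00877820e-02, -7.62223726e-05]), 'ee_pos': array([ 0.17453104, -0.65157095,  0.20952739]), 'tool_rot': array([-1.70420140e-04, -1.30461466e-01,  9.91453103e-01,  7.22499409e-04]), 'ft_force': array([ 0.17921973,  0.96436608, -0.61923879]), 'moment': array([ 0.07373231, -0.01972443, -0.00064869]), 'gripper_width': 0.08763000833526194}
```

View pics/top0.png

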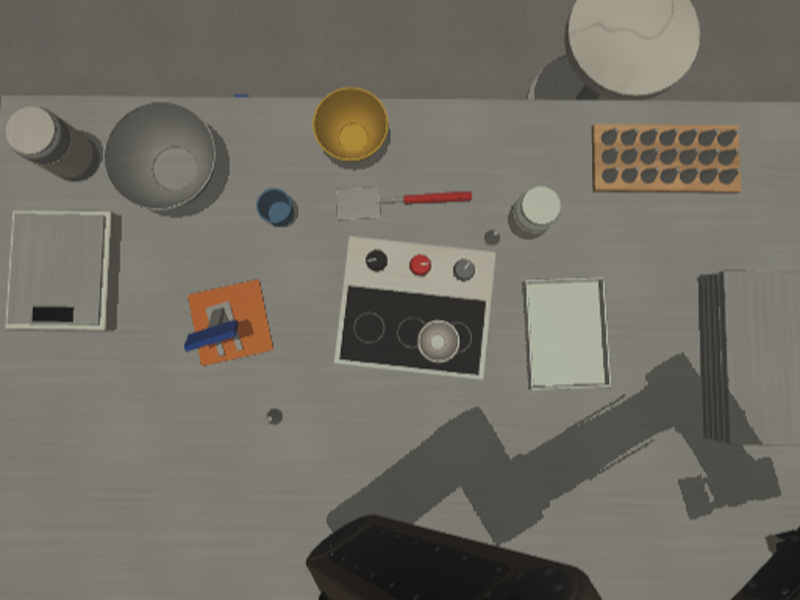

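View pics/side0.png

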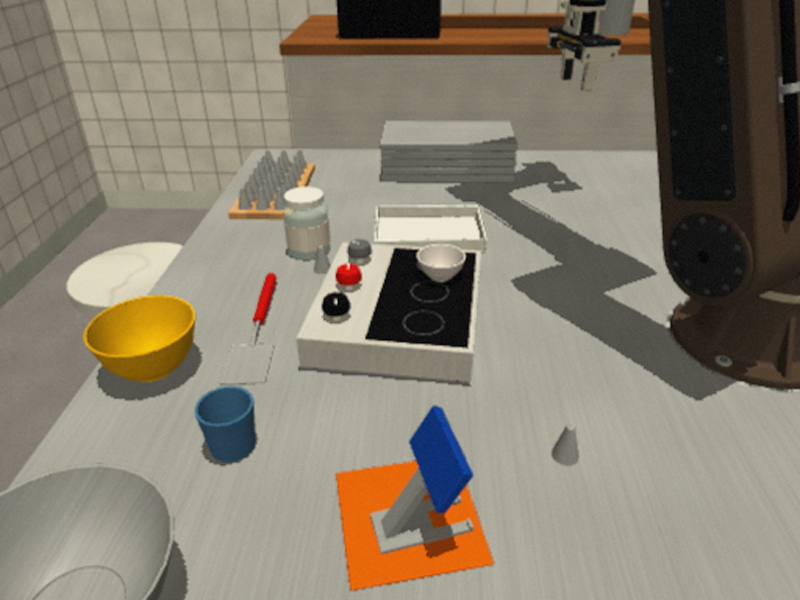

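The top view (800x600) shows the puller at about (215,330) on the orange mat with its fork toward the robot. The knobs are black (376,260), red (420,265, middle) and grey (464,270). The tray is at (567,333). The side view agrees. Next I measure.

```bash
cat > m.py <<'E'
from h import *
from scipy.optimize import least_squares
def big(mask,near=None):
    c,_=cv2.findContours(mask.astype('uint8'),cv2.RETR_EXTERNAL,cv2.CHAIN_APPROX_NONE)
    c=[x for x in c if cv2.contourArea(x)>15]
    key=(lambda x:np.linalg.norm(cen(x)-near)) if near is not None else (lambda x:-cv2.contourArea(x))
    return min(c,key=key)
def cen(c):
    m=cv2.moments(c); return np.array([m['m10'],m['m01']])/m['m00']
def tri(obs):
    A=[];b=[]
    for K,R,t,uv in obs:
        P=K@np.c_[R,t]
        for r,w in((0,uv[0]),(1,uv[1])):
            v=P[r]-w*P[2]; A.append(v[:3]);b.append(-v[3])
    return np.linalg.lstsq(np.array(A),np.array(b),rcond=None)[0]
E
python3 - <<'E'
from m import *
V={}
for n in('top','side'):
    d=np.load(n+'0.npz');V[n]=(d['f'],d['K'],d['R'],d['t'])
obs=[];ro=[]
for n,pn in(('top',(135,214)),('side',(282,295))):
    f,K,R,t=V[n]; h=cv2.cvtColor(f,cv2.COLOR_RGB2HSV)
    blue=(abs(h[...,0].astype(int)-113)<10)&(h[...,1]>170)&(h[...,2]>40)
    c=big(blue,np.array(pn)); print(n,'paddle',cen(c),cv2.contourArea(c),cv2.minAreaRect(c)); obs.append((K,R,t,cen(c)))
    if n=='top':
        print(' on z.110',ray(K,R,t,cen(c),.110)); bx=cv2.boxPoints(cv2.minAreaRect(c)); print([ray(K,R,t,p,.11).round(4).tolist() for p in bx])
    red=((h[...,0]<6)|(h[...,0]>174))&(h[...,1]>150)&(h[...,2]>60)
    rn=np.array((269,170) if n=='top' else (223,175)); c=big(red,rn); print('red',cen(c),cv2.contourArea(c)); ro.append((K,R,t,cen(c)))
    if n=='top': print(' on z.083/.092',ray(K,R,t,cen(c),.083),ray(K,R,t,cen(c),.092))
print('paddle tri',tri(obs),'red tri',tri(ro))
f,K,R,t=V['top'];h=cv2.cvtColor(f,cv2.COLOR_RGB2HSV)
m=(h[...,0]>3)&(h[...,0]<20)&(h[...,1]>150);m[:, :100]=0;m[:,200:]=0
c=big(m);r=cv2.minAreaRect(cv2.convexHull(c));print('mat',r[0],[ray(K,R,t,p,.004).round(4).tolist() for p in cv2.boxPoints(r)])
# black glass
m=(h[...,2]<50); m[:180]=0;m[245:]=0;m[:,:210]=0;m[:,:320]&=True;m[:,316:]=0
c=big(cv2.morphologyEx(m.astype('uint8'),cv2.MORPH_OPEN,np.ones((3,3))));r=cv2.minAreaRect(c);print('glass',[ray(K,R,t,p,.06).round(4).tolist() for p in cv2.boxPoints(r)])
# deck + tray: bright
g=f.min(2)
s=g[155:240,215:320]; print('deck val',g[165,250],g[185,225],'tray',g[215,365],'table',g[215,328],g[150,250])
for nm,(a,b,cc,dd),z,th in(('hob',(140,250,205,325),.06,140),('tray',(165,260,325,400),.03,140)):
    m=np.zeros_like(g,bool);m[a:b,cc:dd]=(g[a:b,cc:dd]>th)
    c=big(m);r=cv2.minAreaRect(c);print(nm,cv2.contourArea(c),[ray(K,R,t,p,z).round(4).tolist() for p in cv2.boxPoints(r)],'ctr',ray(K,R,t,r[0],z).round(4))
for nm,p,rad in(('black',(241,166),0),('grey',(297,172),0)): print(nm,ray(K,R,t,p,.083).round(4))
crop=cv2.resize(f[165:245,110:185,::-1],None,fx=5,fy=5,interpolation=cv2.INTER_CUBIC)
crop2=cv2.resize(f[145:245,205:325,::-1],(480,400),interpolation=cv2.INTER_CUBIC);cv2.imwrite('pics/c0.png',np.hstack([crop2,cv2.resize(crop,(320,400))]))
E
```

```text
Traceback (most recent call last):
  File "m.py", line 7, in big
    return min(c,key=key)
ValueError: min() iterable argument is empty
```

```bash
cat > a.py <<'E'
from m import *
V={}
for n in('top','side'):
    d=np.load(n+'0.npz');V[n]=(d['f'],d['K'],d['R'],d['t'])
obs=[];ro=[]
for n,pn in(('top',(135,214)),('side',(282,295))):
    f,K,R,t=V[n]; h=cv2.cvtColor(f,cv2.COLOR_RGB2HSV); print(h[pn[1],pn[0]])
    blue=(abs(h[...,0].astype(int)-113)<14)&(h[...,1]>120)
    c=big(blue,np.array(pn)); print(n,'paddle',cen(c),cv2.contourArea(c),cv2.minAreaRect(c)); obs.append((K,R,t,cen(c)))
    if n=='top':
        print(' on z.110',ray(K,R,t,cen(c),.110)); bx=cv2.boxPoints(cv2.minAreaRect(c)); print([ray(K,R,t,p,.11).round(4).tolist() for p in bx])
    red=((h[...,0]<6)|(h[...,0]>174))&(h[...,1]>150)&(h[...,2]>60)
    rn=np.array((269,170) if n=='top' else (223,175)); c=big(red,rn); print('red',cen(c),cv2.contourArea(c)); ro.append((K,R,t,cen(c)))
    if n=='top': print(' on z.083/.092',ray(K,R,t,cen(c),.083),ray(K,R,t,cen(c),.092))
print('paddle tri',tri(obs),'red tri',tri(ro))
f,K,R,t=V['top'];h=cv2.cvtColor(f,cv2.COLOR_RGB2HSV)
m=(h[...,0]>3)&(h[...,0]<20)&(h[...,1]>150);m[:, :100]=0;m[:,200:]=0
c=big(m);r=cv2.minAreaRect(cv2.convexHull(c));print('mat',r[0],[ray(K,R,t,p,.004).round(4).tolist() for p in cv2.boxPoints(r)])
g=f.min(2)
m=(g<50); m[:180]=0;m[245:]=0;m[:,:210]=0;m[:,316:]=0
c=big(m);r=cv2.minAreaRect(c);print('glass',[ray(K,R,t,p,.06).round(4).tolist() for p in cv2.boxPoints(r)])
print('deck val',g[165,250],g[185,225],'tray',g[215,365],'table',g[215,328],g[150,250])
for nm,(a,b,cc,dd),z,th in(('hob',(140,250,205,325),.06,140),('tray',(165,260,325,400),.03,140)):
    m=np.zeros_like(g,bool);m[a:b,cc:dd]=(g[a:b,cc:dd]>th)
    c=big(m);r=cv2.minAreaRect(c);print(nm,cv2.contourArea(c),[ray(K,R,t,p,z).round(4).tolist() for p in cv2.boxPoints(r)],'ctr',ray(K,R,t,r[0],z).round(4))
for nm,p,rad in(('black',(241,166),0),('grey',(297,172),0)): print(nm,ray(K,R,t,p,.083).round(4))
crop=cv2.resize(f[165:245,110:185,::-1],None,fx=5,fy=5,interpolation=cv2.INTER_CUBIC)
crop2=cv2.resize(f[145:245,205:325,::-1],(480,400),interpolation=cv2.INTER_CUBIC);cv2.imwrite('pics/c0.png',np.hstack([crop2,cv2.resize(crop,(320,400))]))
E
python3 a.py
```

```text
[112 129  81]
top paddle [133.93576741 214.70317782] 246.5 ((133.71157836914062, 214.67001342773438), (8.933563232421875, 34.37916564941406), 72.47442626953125)
 on z.110 [0.48671621 0.35212902 0.11      ]
[[0.4836, 0.4043, 0.11], [0.5147, 0.3099, 0.11], [0.49, 0.3013, 0.11], [0.459, 0.3955, 0.11]]
red [267.95783133 169.49196787] 83.0
 on z.083/.092 [ 0.62779257 -0.03736797  0.083     ] [ 0.62634397 -0.03706961  0.092     ]
[110 222 115]
side paddle [281.36519439 293.76604555] 1449.0 ((281.773193359375, 293.01031494140625), (65.04700469970703, 30.154237747192383), 68.96248626708984)
red [222.56921373 175.60354374] 150.5
paddle tri [0.48825411 0.35418288 0.10338732] red tri [ 0.62939297 -0.03729202  0.08274465]
mat (146.9144744873047, 206.08665466308594) [[0.5752, 0.4357, 0.004], [0.6073, 0.2898, 0.004], [0.4626, 0.2556, 0.004], [0.4311, 0.4, 0.004]]
glass [[0.4473, 0.1138, 0.06], [0.5886, 0.1007, 0.06], [0.5614, -0.1669, 0.06], [0.4208, -0.1511, 0.06]]
deck val 153 43 tray 159 table 116 114
hob 7544.5 [[0.4397, 0.1253, 0.06], [0.6879, 0.1022, 0.06], [0.6575, -0.1906, 0.06], [0.4107, -0.1624, 0.06]] ctr [ 0.5478 -0.0315  0.06  ]
tray 2874.0 [[0.6082, -0.2524, 0.03], [0.6185, -0.3977, 0.03], [0.4076, -0.4066, 0.03], [0.3974, -0.2635, 0.03]] ctr [ 0.5071 -0.3301  0.03  ]
black [0.6376 0.0438 0.083 ]
grey [ 0.6211 -0.1246  0.083 ]
```

View pics/c0.png

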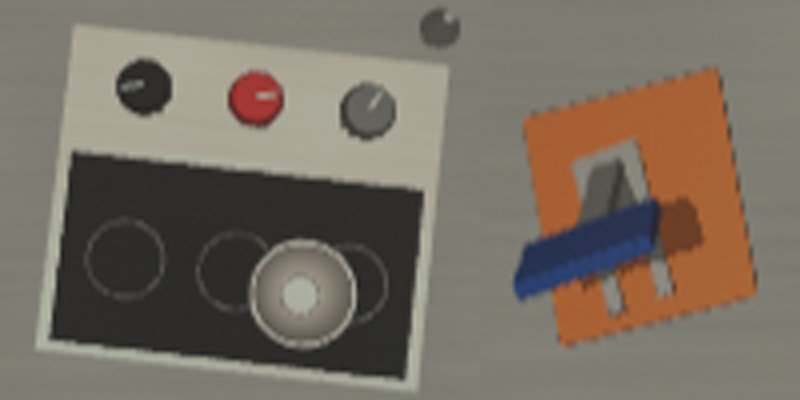

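The crop shows the red knob in the middle of the row with its neighbours clear. The fork points to the robot with a yaw of about 16°. The blue mask lost part of the shaded paddle, so I loosen it and fit the edges.

```bash
cat > b.py <<'E'
from m import *
V={}
for n in('top','side'):
    d=np.load(n+'0.npz');V[n]=(d['f'],d['K'],d['R'],d['t'])
obs=[]
for n,pn in(('top',(135,214)),('side',(282,295))):
    f,K,R,t=V[n]; h=cv2.cvtColor(f,cv2.COLOR_RGB2HSV)
    blue=(abs(h[...,0].astype(int)-113)<14)&(h[...,1]>80)
    c=big(blue,np.array(pn)); mm=np.zeros(f.shape[:2],'uint8');cv2.drawContours(mm,[c],-1,1,-1)
    ys,xs=np.nonzero(mm); u=np.array([xs.mean(),ys.mean()]);print(n,u,mm.sum(),cv2.approxPolyDP(c,2,True)[:,0].tolist()); obs.append((K,R,t,u))
    if n=='top':
        print(' on z.110',ray(K,R,t,u,.110))
        cols=range(xs.min()+5,xs.max()-4)
        for nm,fn in(('farlow edge',min),('near edge',max)):
            e=np.array([[k,fn(ys[xs==k])] for k in cols]); p=np.polyfit(e[:,0],e[:,1],1)
            A=ray(K,R,t,(cols[0],np.polyval(p,cols[0])),.11);B=ray(K,R,t,(cols[-1],np.polyval(p,cols[-1])),.11);d=A-B
            print(nm,'yaw',np.degrees(np.arctan2(-d[0],d[1])))
print('tri',tri(obs))
E
python3 b.py
```

```text
top [134.23322684 214.50798722] 313 [[150, 205], [121, 214], [118, 223], [149, 215]]
 on z.110 [0.48729266 0.3512844  0.11      ]
farlow edge yaw 19.32873471593514
near edge yaw 17.94666249667475
side [281.35994849 293.64198326] 1553 [[277, 260], [262, 283], [277, 323], [284, 327], [302, 303], [282, 261]]
tri [0.48854396 0.35349226 0.1029126 ]
```

```bash
cat > c.py <<'E'
from m import *
for yaw in (16,18):
  a=np.radians(yaw);Rz=np.array([[np.cos(a),-np.sin(a),0],[np.sin(a),np.cos(a),0],[0,0,1]])
  L,Y,N=(Rz@np.array(v) for v in((-.5,0,.866),(0,1,0),(.866,0,.5)))
  for P in ((.4873,.3513,.110),):
    for n in('top','side'):
        d=np.load(n+'0.npz');K,R,t=d['K'],d['R'],d['t']
        pts=[proj(K,R,t,np.array(P)+i*.0275*L+j*.048*Y+k*.006*N) for i in(1,-1) for j in(1,-1) for k in(1,-1)]
        hull=cv2.convexHull(np.float32(pts));print(yaw,n,cen(hull).round(1),cv2.contourArea(hull),hull[:,0].round(0).tolist())
    S=np.array(P)+Rz@np.array([-.002,0,-.102])
    for nm,q in(('tipL',(-.028,.025,0)),('tipR',(-.028,-.025,0)),('backL',(.075,.025,0)),('backR',(.075,-.025,0))):
        print(nm,[proj(*(np.load(n+'0.npz')[k] for k in'KRt'),S+Rz@np.array(q)).round(1).tolist() for n in('top','side')])
out=[]
for n,(x,y,w,h) in(('top',(110,175,60,60)),('side',(222,250,100,110))):
    f=np.load(n+'0.npz')['f'];out.append(cv2.resize(f[y:y+h,x:x+w,::-1],(400,400) if n=='top' else (400,440),interpolation=cv2.INTER_CUBIC)[:400])
cv2.imwrite('pics/c1.png',np.hstack(out))
E
python3 c.py
```

```text
16 top [134.  214.7] 394.5580477488111 [[152.0, 208.0], [150.0, 216.0], [117.0, 225.0], [116.0, 222.0], [119.0, 213.0], [151.0, 204.0]]
16 side [283.8 291.4] 1653.6377394134179 [[305.0, 302.0], [286.0, 327.0], [280.0, 325.0], [264.0, 279.0], [280.0, 256.0], [286.0, 257.0]]
tipL [[139.0, 227.1], [302.7, 339.5]]
tipR [[154.3, 222.9], [293.5, 315.8]]
backL [[131.2, 195.8], [242.8, 352.6]]
backR [[146.4, 191.7], [237.0, 327.4]]
18 top [134.  214.7] 389.40979373361915 [[152.0, 207.0], [150.0, 216.0], [118.0, 226.0], [116.0, 222.0], [119.0, 214.0], [150.0, 204.0]]
18 side [283.9 291.4] 1688.295380239375 [[306.0, 301.0], [287.0, 326.0], [281.0, 325.0], [263.0, 280.0], [279.0, 256.0], [285.0, 257.0]]
tipL [[139.3, 227.3], [303.0, 338.8]]
tipR [[154.5, 222.5], [292.8, 315.4]]
backL [[130.5, 196.3], [243.7, 353.9]]
backR [[145.5, 191.7], [236.8, 328.8]]
```

View pics/c1.png

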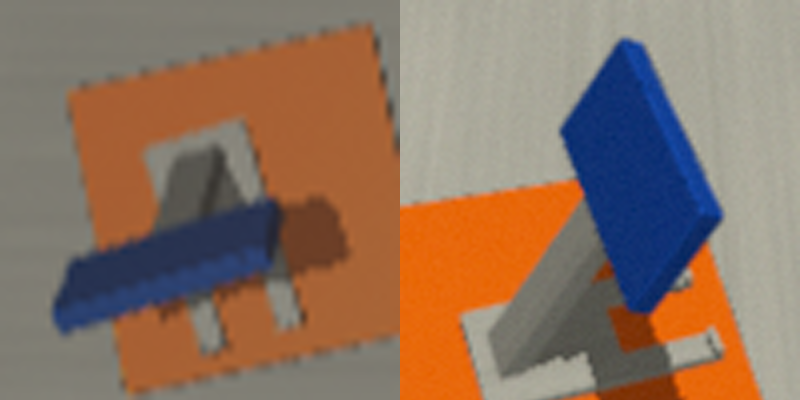

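The top crop shows the sole's back corners at (131,198) and (146,193) and the prong tips at (141,228) and (155,223). The paddle edges match a yaw of about 17° with its centre near (0.488, 0.352, 0.109). The side crop agrees to about 4 mm. I start moving now, over the hob first.

```bash
cat > go.py <<'E'
import sys
from h import *
from scipy.spatial.transform import Rotation as Ro
def tool(yaw,lean):  # lean deg from vertical
    a,b=np.radians(yaw),np.radians(lean); Rz=Ro.from_euler('z',a).as_matrix()
    z=Rz@[np.sin(b),0,-np.cos(b)]; y=-Rz@np.array([np.cos(b),0,np.sin(b)])
    return np.c_[np.cross(y,z),y,z]
def cur():
    s=manip.state(); q=s['tool_rot']; return s,Ro.from_quat(np.r_[q[1:],q[0]]).as_matrix(),s['ee_pos']
if __name__=='__main__':
    s,Rc,p=cur(); x=list(map(float,sys.argv[1:])); T=np.array(x[:3]); Rt=tool(*x[3:5]) if len(x)>3 else Rc
    print('t',s['time'],'p',p.round(4),'f',s['ft_force'].round(1),'w',round(s['gripper_width'],4),'y',Rc[:,1].round(3),'z',Rc[:,2].round(3),'q',s['q'].round(2))
    print('turn',Ro.from_matrix(Rc.T@Rt).as_rotvec().round(4),'slide after turn cm',(100*Rt.T@(T-p)).round(2),'slide before turn cm',(100*Rc.T@(T-p)).round(2))
E
python3 -m jog '{"delta_rot":[[0,0,0],[0,0,0],[0,0,0],[0,0,0],[0,0,0],[0,0,0],[0,0,0],[0,0,0],[0,0,0],[0,0,0],[0,0,0],[0,0,0]],"slide":[[-1.5,1.5,-0.4],[-2.7,2.8,-0.45],[-2.7,2.8,-0.45],[-2.7,2.8,-0.45],[-2.7,2.8,-0.45],[-2.7,2.8,-0.45],[-2.7,2.8,-0.45],[-2.7,2.8,-0.45],[-2.7,2.8,-0.45],[-2.7,2.8,-0.45],[-2.7,2.8,-0.45],[-2.7,2.8,-0.45]],"claw":[100,100,100,100,100,100,100,100,100,100,100,100]}'
python3 -m jog '{"delta_rot":[[0,0,0],[0,0,0],[0,0,0],[0,0,0],[0,0,0],[0,0,-0.12],[0,0,-0.12],[0,0,-0.12],[0,0,-0.12],[0,0,-0.12],[0,0,-0.12],[0,0,-0.12]],"slide":[[-2.7,2.8,-0.45],[-2.7,2.8,-0.45],[-2.7,2.8,-0.45],[-2.7,2.8,-0.45],[-1.5,1.5,-0.4],[0,0,0],[0,0,0],[0,0,0],[0,0,0],[0,0,0],[0,0,0],[0,0,0]],"claw":[100,100,100,100,100,100,100,100,100,100,100,100]}'
python3 go.py 0.433 0.335 0.208 17 30
```

```text
time: 1.1
ee_pos: [0.3927, -0.2574, 0.2641]
tool_rot: [0.0, -0.13, 0.991, 0.0]
ft_force: [1.2, -0.4, 0.5]
gripper_width: 0.0879
time: 2.1
ee_pos: [0.4781, -0.1046, 0.2855]
tool_rot: [-0.0, -0.526, 0.85, 0.0]
ft_force: [0.7, -0.5, -0.5]
gripper_width: 0.0877
t 2.1 p [ 0.4781 -0.1046  0.2855] f [ 0.7 -0.5 -0.5] w 0.0877 y [-0.895  0.447  0.001] z [-0.001  0.    -1.   ] q [ 0.19  0.   -0.26 -0.   -1.31 -0.65]
turn [ 0.4986 -0.1987 -0.742 ] slide after turn cm [-43.36  -3.52  10.98] slide before turn cm [-37.32  23.67   7.76]
```

```bash
python3 -m jog '{"delta_rot":[[0.0712,-0.0284,-0.106],[0.0712,-0.0284,-0.106],[0.0712,-0.0284,-0.106],[0.0712,-0.0284,-0.106],[0.0712,-0.0284,-0.106],[0.0712,-0.0284,-0.106],[0.0712,-0.0284,-0.106],[0,0,0]],"slide":[[0,0,0],[0,0,0],[0,0,0],[0,0,0],[0,0,0],[0,0,0],[0,0,0],[-1.8,-0.15,0.4]],"claw":[100,100,100,100,100,100,100,100]}'
python3 -m jog '{"delta_rot":[[0,0,0],[0,0,0],[0,0,0],[0,0,0],[0,0,0],[0,0,0],[0,0,0],[0,0,0],[0,0,0],[0,0,0],[0,0,0],[0,0,0]],"slide":[[-3.6,-0.3,0.9],[-3.6,-0.3,0.9],[-3.6,-0.3,0.9],[-3.6,-0.3,0.9],[-3.6,-0.3,0.9],[-3.6,-0.3,0.9],[-3.6,-0.3,0.9],[-3.6,-0.3,0.9],[-3.6,-0.3,0.9],[-3.6,-0.3,0.9],[-3.6,-0.3,0.9],[-1.8,-0.1,0.6]],"claw":[100,100,100,100,100,100,100,100,100,100,100,100]}'
python3 go.py 0.4905 0.352 0.1035 17 30
```

```text
time: 2.77
ee_pos: [0.4752, -0.0897, 0.2828]
tool_rot: [-0.198, 0.772, -0.585, 0.151]
ft_force: [-0.4, -0.7, 0.1]
gripper_width: 0.0876
time: 3.77
ee_pos: [0.4505, 0.3303, 0.2118]
tool_rot: [-0.198, 0.767, -0.593, 0.147]
ft_force: [0.4, 0.5, 1.1]
gripper_width: 0.0875
t 3.7667 p [0.4505 0.3303 0.2118] f [0.4 0.5 1.1] w 0.0875 y [-0.851 -0.218 -0.478] z [ 0.46   0.129 -0.878] q [ 1.17 -0.09 -0.89  0.75 -0.58 -1.52]
turn [ 0.0254 -0.012  -0.0397] slide after turn cm [-0.91  1.55 11.61] slide before turn cm [-0.99  1.29 11.63]
```

```bash
python3 -m jog '{"delta_rot":[[0.0254,-0.012,-0.0397],[0,0,0],[0,0,0],[0,0,0],[0,0,0]],"slide":[[0,0,0],[-0.45,0.8,0],[-0.45,0.75,0],[0,0,2],[0,0,1]],"claw":[100,100,100,100,100]}'
python3 go.py 0.4905 0.352 0.1035 17 30
python3 - <<'E'
from h import *
o=[]
for n,(x,y,w,h) in(('top',(80,165,100,100)),('side',(202,220,130,130))):
    f,*_=cap(n);o.append(cv2.resize(f[y:y+h,x:x+w,::-1],(400,400),interpolation=cv2.INTER_CUBIC))
cv2.imwrite('pics/d.png',np.hstack(o))
E
```

```text
time: 4.18
ee_pos: [0.449, 0.3365, 0.1774]
tool_rot: [-0.208, 0.776, -0.575, 0.153]
ft_force: [0.9, -0.6, 0.3]
gripper_width: 0.0875
t 4.1833 p [0.449  0.3365 0.1774] f [ 0.9 -0.6  0.3] w 0.0875 y [-0.829 -0.253 -0.499] z [ 0.477  0.146 -0.867] q [ 1.09 -0.06 -1.    1.01 -0.43 -1.69]
turn [ 0.0011  0.0004 -0.0005] slide after turn cm [-0.27 -0.14  8.61] slide before turn cm [-0.27 -0.15  8.61]
```

View pics/d.png

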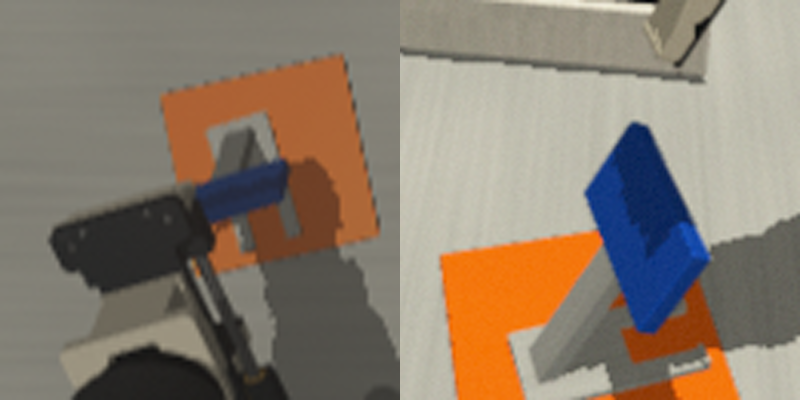

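The crop shows the gripper above and on the robot side of the paddle, which is at (245,190) in the left panel. This is consistent with the numbers. Joint 3 is near its limit, so I advance in steps.

```bash
python3 -m jog '{"delta_rot":[[0,0,0],[0,0,0],[0,0,0]],"slide":[[-0.1,-0.05,1],[-0.1,-0.05,1.5],[-0.1,-0.05,1]],"claw":[100,100,100]}'
python3 go.py 0.4905 0.352 0.1035 17 30
```

```text
time: 4.53
ee_pos: [0.4694, 0.3463, 0.1534]
tool_rot: [-0.205, 0.776, -0.576, 0.153]
ft_force: [0.1, 0.8, 0.1]
gripper_width: 0.0876
t 4.5333 p [0.4694 0.3463 0.1534] f [0.1 0.8 0.1] w 0.0876 y [-0.832 -0.252 -0.494] z [ 0.474  0.141 -0.869] q [ 0.97  0.01 -1.02  1.2  -0.34 -1.79]
turn [ 0.0067 -0.0034 -0.0028] slide after turn cm [0.08 0.6  5.42] slide before turn cm [0.06 0.57 5.42]
```

Joint 3 has reached its limit. I fit a simple kinematic model from the logged poses to choose a grasp the arm can reach.

```bash
cat > kin.py <<'E'
from go import *
from scipy.optimize import least_squares
Q=[[-1.0209,.3593,.0112,0,-1.2241,-.2881],[.19,0,-.26,0,-1.31,-.65],[1.17,-.09,-.89,.75,-.58,-1.52],[1.09,-.06,-1.0,1.01,-.43,-1.69],[.97,.01,-1.02,1.2,-.34,-1.79]]
P=[[.1745,-.6516,.2095],[.4781,-.1046,.2855],[.4505,.3303,.2118],[.449,.3365,.1774],[.4694,.3463,.1534]]
def yz(y,z): y=np.array(y);z=np.array(z);return np.c_[np.cross(y,z),y,z]
RT=[yz([-.259,.966,0],[0,0,-1]),yz([-.895,.447,0],[0,0,-1]),yz([-.851,-.218,-.478],[.46,.129,-.878]),yz([-.829,-.253,-.499],[.477,.146,-.867]),yz([-.832,-.252,-.494],[.474,.141,-.869])]
def rots(q,s4,s6):
    e=lambda a,v:Ro.from_euler(a,v).as_matrix()
    R1=e('z',q[0]);R2=R1@e('y',q[1]);R3=R2@e('y',-q[2]);R4=R3@e('x',s4*q[3]);R5=R4@e('y',-q[4]);R6=R5@e('x',s6*q[5])
    return R1,R2,R3,R5,R6
if __name__=='__main__':
  for s4 in(1,-1):
   for s6 in(1,-1):
    rr=[rots(q,s4,s6)[4].T@R for q,R in zip(Q,RT)]
    M=Ro.from_matrix(rr).mean(); print(s4,s6,[round(np.degrees((M.inv()*Ro.from_matrix(r)).magnitude()),1) for r in rr],M.as_matrix().round(2).tolist())
E
python3 kin.py
```

```text
1 1 [np.float64(45.8), np.float64(25.3), np.float64(31.4), np.float64(19.6), np.float64(11.3)] [[-0.34, 0.25, 0.91], [-0.25, 0.9, -0.34], [-0.9, -0.35, -0.25]]
1 -1 [np.float64(70.3), np.float64(70.5), np.float64(19.2), np.float64(45.6), np.float64(68.0)] [[-0.22, 0.42, 0.88], [-0.46, -0.84, 0.29], [0.86, -0.34, 0.38]]
-1 1 [np.float64(118.6), np.float64(76.9), np.float64(22.4), np.float64(41.9), np.float64(53.5)] [[-0.0, -0.0, 1.0], [0.88, 0.48, 0.0], [-0.48, 0.88, -0.0]]
-1 -1 [np.float64(0.1), np.float64(0.3), np.float64(0.3), np.float64(0.5), np.float64(0.2)] [[-0.0, 0.0, 1.0], [-1.0, -0.0, -0.0], [0.0, -1.0, 0.0]]
```

```bash
cat > ik.py <<'E'
from kin import *
LO=np.array([-3.07,-1.43,-1.02,-3.03,-3.05,-3.03])+.02;HI=np.array([3.07,2.12,1.25,1.67,-.0,3.03])-.02
RTM=np.array([[0,0,1.],[-1,0,0],[0,-1,0]])
def row(q):
    R1,R2,R3,R5,R6=rots(q,-1,-1); ez=np.array([0,0,1.])
    return np.c_[R1[:,:2],ez,R2[:,2],R3[:,0],R3[:,2],R5[:,1],R6[:,0]]
A=np.vstack([row(q) for q in Q]);b=np.ravel(P)
lam=1e-4;X=np.linalg.lstsq(np.vstack([A,lam*np.eye(8)]),np.r_[b,np.zeros(8)],rcond=None)[0]
def fk(q): return row(q)@X, rots(q,-1,-1)[4]@RTM
def ik(p,R,seed):
    def res(q):
        pp,RR=fk(q);return np.r_[(pp-p)*5,Ro.from_matrix(R.T@RR).as_rotvec()]
    s=least_squares(res,np.clip(seed,LO,HI),bounds=(LO,HI));return s.x,np.linalg.norm(s.fun[:3])/5,np.linalg.norm(s.fun[3:])
def grasp(yaw,phi,flip,lean=30):  # turn about paddle normal by phi deg
    R=tool(yaw,lean)
    if flip: R=R@np.diag([-1,-1,1.])
    return R@Ro.from_euler('y',phi*(-1 if flip else 1),degrees=True).as_matrix()
if __name__=='__main__':
    print('X a1,off,h,a2,d4,a3,o5,d6',X.round(3),'res mm',(1000*(A@X-b)).round(1))
    G=np.array([.488,.352,.109])
    for flip in(0,1):
        for phi in range(-50,61,10):
            R=grasp(17,phi,flip);best=None
            for seed in([.97,.1,-.8,1,-.4,-1.8],[.5,.1,-.8,0,-1,0],[.5,.1,-.8,-1.5,-1,1.5],[.5,.1,-.8,1.2,-1,1.5],[.5,.1,-.8,-1,-1,-1.5]):
                r=ik(G+.005*R[:,2],R,seed)
                if best is None or r[1]+r[2]<best[1]+best[2]:best=r
            print(flip,phi,'z',R[:,2].round(2),best[0].round(2),'mm',round(best[1]*1e3,1),'rad',round(best[2],3))
E
python3 ik.py
```

```text
X a1,off,h,a2,d4,a3,o5,d6 [ 0.007 -0.003  0.191  0.6    0.457  0.001 -0.189  0.388] res mm [-0.4 -0.7 -0.3 -0.7  0.4  0.4  0.4 -0.9 -2.   0.1  3.7  2.7 -0.7 -2.6
 -0.9]
0 -50 z [ 0.08  0.83 -0.56] [ 0.21  0.36 -0.34 -1.25 -0.98  1.15] mm 0.0 rad 0.0
0 -40 z [ 0.18  0.73 -0.66] [ 0.37  0.25 -0.39 -1.14 -0.74  0.94] mm 0.0 rad 0.0
0 -30 z [ 0.27  0.6  -0.75] [ 0.61  0.16 -0.47 -0.89 -0.46  0.55] mm 0.0 rad 0.0
0 -20 z [ 0.35  0.46 -0.81] [ 0.95  0.11 -0.82  0.   -0.02 -0.56] mm 0.6 rad 0.014
0 -10 z [ 0.42  0.31 -0.85] [ 0.79  0.1  -1.    1.14 -0.04 -1.56] mm 6.2 rad 0.099
0 0 z [ 0.48  0.15 -0.87] [ 0.86  0.13 -1.    1.38 -0.27 -1.89] mm 5.0 rad 0.059
0 10 z [ 0.52 -0.02 -0.85] [ 0.98  0.17 -1.    1.38 -0.47 -2.02] mm 0.0 rad 0.0
0 20 z [ 0.55 -0.19 -0.81] [ 1.16  0.26 -0.9   1.11 -0.7  -1.94] mm 0.0 rad 0.0
0 30 z [ 0.56 -0.35 -0.75] [ 1.26  0.36 -0.79  0.96 -0.9  -1.91] mm 0.0 rad 0.0
0 40 z [ 0.55 -0.5  -0.66] [ 1.31  0.48 -0.68  0.85 -1.08 -1.89] mm 0.0 rad 0.0
0 50 z [ 0.53 -0.64 -0.56] [ 1.34  0.59 -0.57  0.78 -1.25 -1.87] mm 0.0 rad 0.0
0 60 z [ 0.49 -0.76 -0.43] [ 1.34  0.71 -
[... 308 characters left out ...]
] [ 0.95  0.11 -0.82  0.   -0.02  2.59] mm 0.6 rad 0.014
1 -10 z [ 0.42  0.31 -0.85] [ 0.79  0.1  -1.    1.14 -0.04  1.58] mm 6.2 rad 0.099
1 0 z [ 0.48  0.15 -0.87] [ 0.86  0.13 -1.    1.38 -0.27  1.26] mm 5.0 rad 0.059
1 10 z [ 0.52 -0.02 -0.85] [ 0.98  0.17 -1.    1.38 -0.47  1.13] mm 0.0 rad 0.0
1 20 z [ 0.55 -0.19 -0.81] [ 1.16  0.26 -0.9   1.11 -0.7   1.2 ] mm 0.0 rad 0.0
1 30 z [ 0.56 -0.35 -0.75] [ 1.26  0.36 -0.79  0.96 -0.9   1.24] mm 0.0 rad 0.0
1 40 z [ 0.55 -0.5  -0.66] [ 1.31  0.48 -0.68  0.85 -1.08  1.25] mm 0.0 rad 0.0
1 50 z [ 0.53 -0.64 -0.56] [ 1.34  0.59 -0.57  0.78 -1.25  1.27] mm 0.0 rad 0.0
1 60 z [ 0.49 -0.76 -0.43] [ 1.34  0.71 -0.46  0.72 -1.42  1.27] mm 0.0 rad 0.0
```

```bash
cat > plan.py <<'E'
from ik import *
def grip_from_seat(S,yaw): return np.array(S)+Ro.from_euler('z',yaw,degrees=True).apply([.002,0,.102])
for phi in(15,20,25,30):
    seed=[1.16,.26,-.9,1.1,-.7,-1.94];print('phi',phi)
    for nm,S,yaw in(('mat',(.485,.351,.008),17),('up',(.485,.351,.128),17),('back',(.50,.2,.148),5),('pre hi',(.688,-.043,.128),-5.7),('pre lo',(.688,-.043,.067),-5.7),('knob',(.629,-.037,.067),-5.7),('knobup',(.629,-.037,.16),-5.7),('mid',(.55,-.15,.16),-5.7)):
        R=grasp(yaw,phi,0);q,e,r=ik(grip_from_seat(S,yaw)+.005*R[:,2],R,seed);seed=q;print(nm,q.round(2),round(e*1e3,1),round(r,3))
    for yaw in range(-60,80,15):
        S=np.array([.507,-.33,.008])-Ro.from_euler('z',yaw,degrees=True).apply([.0235,0,0])
        R=grasp(yaw,phi,0);q,e,r=ik(grip_from_seat(S,yaw)+.005*R[:,2],R,seed);print(' tray',yaw,q.round(2),round(e*1e3,1),round(r,3))
E
python3 plan.py
```

```text
phi 15
mat [ 1.09  0.21 -0.95  1.22 -0.6  -1.97] 0.0 0.0
up [ 1.23  0.07 -0.75  0.81 -0.84 -1.59] 0.0 0.0
back [ 1.08 -0.06 -0.82  0.76 -0.92 -1.57] 0.0 0.0
pre hi [ 0.37  0.13 -0.7   0.94 -0.59 -1.3 ] 0.0 0.0
pre lo [ 0.27  0.19 -0.82  1.24 -0.45 -1.55] 0.0 0.0
knob [ 0.31  0.1  -0.93  1.26 -0.47 -1.61] 0.0 0.0
knobup [ 0.46  0.01 -0.74  0.84 -0.69 -1.26] 0.0 0.0
mid [ 0.27 -0.14 -0.88  0.83 -0.6  -1.08] 0.0 0.0
 tray -60 [ 0.01  0.24 -0.89  1.01 -0.7  -2.  ] 0.0 0.0
 tray -45 [-0.13  0.16 -1.    1.28 -0.54 -1.9 ] 2.2 0.025
 tray -30 [-0.23  0.12 -1.    1.26 -0.4  -1.56] 8.6 0.104
 tray -15 [-0.32  0.08 -1.    1.13 -0.2  -1.1 ] 10.1 0.142
 tray 0 [-0.31  0.08 -0.95  0.54 -0.03 -0.27] 5.0 0.103
 tray 15 [-0.31  0.1  -0.7  -0.23 -0.2   0.71] 0.0 0.0
 tray 30 [-0.53  0.17 -0.45 -0.61 -0.53  1.45] 0.0 0.0
 tray 45 [-0.64  0.24 -0.31 -0.69 -0.77  1.8 ] 0.0 0.0
 tray 60 [-0.69  0.33 -0.19 -0.68 -0.97  2.04] 0.0 0.0
 tray 75 [-0.7   0.41 -0.07 -0.64 -1.15  2.23] 0.0 0.0
phi 20
mat [ 1.17  0.26 -0.9   1.11 -0.71 -1.94] 0.0 0.0
up [ 1.26  0.12 -0.71  0.8  -0.94 -1.62] 0.0 0.0
back [ 1.11 -0.
[... 2117 characters left out ...]
 -0.86  1.17 -0.8  -1.71] 0.0 0.0
knobup [ 0.56  0.12 -0.72  0.95 -0.95 -1.47] 0.0 0.0
mid [ 0.38 -0.05 -0.92  1.05 -0.84 -1.41] 0.0 0.0
 tray -60 [ 0.11  0.4  -0.7   0.79 -1.   -1.92] 0.0 0.0
 tray -45 [ 0.06  0.3  -0.9   1.08 -0.84 -1.93] 0.0 0.0
 tray -30 [-0.06  0.23 -1.    1.32 -0.71 -1.83] 5.4 0.059
 tray -15 [-0.16  0.17 -1.    1.36 -0.56 -1.53] 15.4 0.17
 tray 0 [-0.31  0.11 -1.    1.35 -0.33 -1.13] 20.7 0.245
 tray 15 [-0.62  0.11 -0.6  -1.59 -0.02  2.32] 9.7 0.144
 tray 30 [-0.32  0.1  -0.72 -0.46 -0.02  1.17] 0.8 0.017
 tray 45 [-0.64  0.16 -0.47 -0.9  -0.47  2.  ] 0.0 0.0
 tray 60 [-0.76  0.24 -0.34 -0.91 -0.74  2.28] 0.0 0.0
 tray 75 [-0.8   0.34 -0.21 -0.87 -0.97  2.46] 0.0 0.0
```

```bash
cat > g2.py <<'E'
import sys
from ik import *
# usage: Gx Gy Gz yaw phi [back]   target grasp point (paddle centre)
s,Rc,p=cur(); x=list(map(float,sys.argv[1:]));R=grasp(x[3],x[4],0); T=np.array(x[:3])+R[:,2]*(.005-(x[5] if len(x)>5 else 0))
print('t',round(s['time'],2),'TCP',p.round(4),'grip pt',(p-.005*Rc[:,2]).round(4),'f',s['ft_force'].round(1),'w',round(s['gripper_width'],4),'q',s['q'].round(2))
print('turn',Ro.from_matrix(Rc.T@R).as_rotvec().round(4),'slide after turn cm',(100*R.T@(T-p)).round(2),'slide before',(100*Rc.T@(T-p)).round(2))
seed=s['q']; 
for nm,pp in(('turned',p),('target',T)):
    q,e,r=ik(pp,R,seed);seed=q;print(nm,q.round(2),round(e*1e3,1),round(r,3))
E
python3 -m jog '{"delta_rot":[[0,0,0],[0,0,0],[0,0,0]],"slide":[[0,0.2,-2],[0,0.2,-2],[0,0.2,-1]],"claw":[100,100,100]}'
python3 g2.py .488 .352 .109 17 25 .06
```

```text
time: 4.78
ee_pos: [0.4403, 0.3365, 0.1951]
tool_rot: [-0.204, 0.775, -0.578, 0.153]
ft_force: [0.2, 0.8, 0.2]
gripper_width: 0.0879
t 4.78 TCP [0.4403 0.3365 0.1951] grip pt [0.4379 0.3358 0.1995] f [0.2 0.8 0.2] w 0.0879 q [ 1.17 -0.09 -0.96  0.87 -0.52 -1.61]
turn [ 0.0088  0.432  -0.0033] slide after turn cm [-4.29 -0.04  3.49] slide before [-2.44 -0.07  4.97]
turned [ 1.38  0.15 -0.78  0.78 -1.01 -1.76] 0.0 0.0
target [ 1.34  0.25 -0.78  0.85 -0.93 -1.82] 0.0 0.0
```

```bash
python3 -m jog '{"delta_rot":[[0.002,0.108,-0.001],[0.002,0.108,-0.001],[0.002,0.108,-0.001],[0.002,0.108,-0.001],[0,0,0],[0,0,0],[0,0,0],[0,0,0]],"slide":[[0,0,0],[0,0,0],[0,0,0],[0,0,0],[-1.5,0,1.2],[-1.5,0,1.2],[-1.3,0,1.1],[0,0,0]],"claw":[100,100,100,100,100,100,100,100]}'
python3 g2.py .488 .352 .109 17 25 0
```

```text
time: 5.45
ee_pos: [0.4568, 0.3686, 0.1485]
tool_rot: [-0.077, 0.726, -0.604, 0.319]
ft_force: [-0.2, -0.1, -0.7]
gripper_width: 0.0875
t 5.45 TCP [0.4568 0.3686 0.1485] grip pt [0.454  0.37   0.1524] f [-0.2 -0.1 -0.7] w 0.0875 q [ 1.35  0.26 -0.77  0.85 -0.93 -1.83]
turn [ 0.0007 -0.0014  0.005 ] slide after turn cm [ 0.29 -0.19  5.79] slide before [ 0.29 -0.2   5.79]
turned [ 1.34  0.25 -0.78  0.86 -0.92 -1.83] 0.0 0.0
target [ 1.22  0.31 -0.85  1.02 -0.81 -1.92] 0.0 0.0
```

```bash
python3 -m jog '{"delta_rot":[[0,0,0.005],[0,0,0],[0,0,0],[0,0,0],[0,0,0]],"slide":[[0.1,-0.1,1],[0.1,-0.1,1.5],[0.09,0,1.7],[0,0,1.3],[0,0,0.3]],"claw":[100,100,100,100,100]}'
python3 -m jog '{"delta_rot":[[0,0,0],[0,0,0],[0,0,0],[0,0,0],[0,0,0],[0,0,0],[0,0,0],[0,0,0],[0,0,0],[0,0,0]],"slide":[[0,0,0],[0,0,0],[0,0,0],[0,0,0],[0,0,0],[0,0,0],[0,0,0],[0,0,0],[0,0,0],[0,0,0]],"claw":[80,65,50,40,30,25,20,15,10,8]}' 20
python3 g2.py .488 .352 .109 17 25 0
python3 - <<'E'
from h import *
o=[]
for n,(x,y,w,h) in(('top',(80,165,100,100)),('side',(202,220,130,130))):
    f,*_=cap(n);o.append(cv2.resize(f[y:y+h,x:x+w,::-1],(400,400),interpolation=cv2.INTER_CUBIC))
cv2.imwrite('pics/e.png',np.hstack(o))
E
```

```text
time: 5.87
ee_pos: [0.4916, 0.3478, 0.1065]
tool_rot: [-0.079, 0.724, -0.607, 0.318]
ft_force: [-0.0, -0.5, 0.9]
gripper_width: 0.0877
time: 6.7
ee_pos: [0.4912, 0.3502, 0.107]
tool_rot: [-0.08, 0.724, -0.607, 0.318]
ft_force: [-0.1, -0.2, -0.7]
gripper_width: 0.0267
t 6.7 TCP [0.4912 0.3502 0.107 ] grip pt [0.4884 0.3516 0.111 ] f [-0.1 -0.2 -0.7] w 0.0267 q [ 1.23  0.31 -0.84  1.01 -0.81 -1.92]
turn [-0.001   0.0008 -0.002 ] slide after turn cm [-0.11  0.12  0.12] slide before [-0.11  0.12  0.12]
turned [ 1.22  0.31 -0.84  1.02 -0.81 -1.92] 0.0 0.0
target [ 1.22  0.31 -0.85  1.02 -0.81 -1.92] 0.0 0.0
```

View pics/e.png

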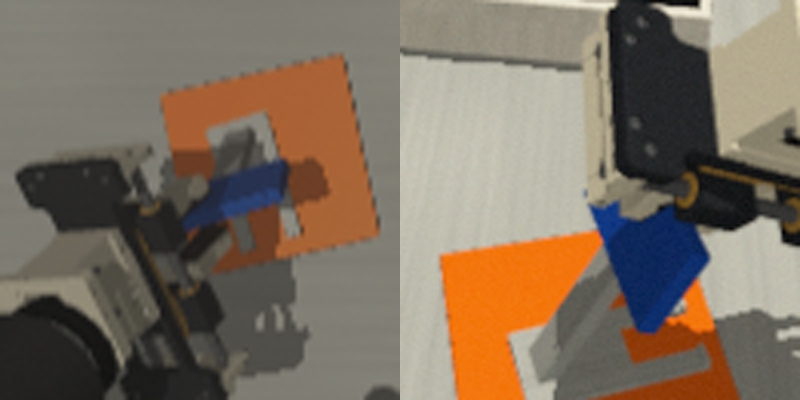

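The crops show the fingers straddling the paddle near its middle, with the jaws at 27 mm around the 12 mm paddle. I close them now.

```bash
python3 -m jog '{"delta_rot":[[0,0,0],[0,0,0],[0,0,0],[0,0,0],[0,0,0],[0,0,0]],"slide":[[0,0,0],[0,0,0],[0,0,0],[0,0,0],[0,0,0],[0,0,0]],"claw":[5,0,0,0,0,0]}' 20
python3 -m jog '{"delta_rot":[[0,0,0],[0,0,0],[0,0,0],[0,0,0]],"slide":[[0,0,0],[0,0,0],[0,0,0],[0,0,0]],"claw":[0,0,0,0]}' 58
python3 g2.py .488 .352 .231 17 25 0
```

```text
time: 7.3
ee_pos: [0.4912, 0.3501, 0.1069]
tool_rot: [-0.08, 0.724, -0.607, 0.318]
ft_force: [-0.5, -0.0, -2.8]
gripper_width: 0.0118
time: 7.63
ee_pos: [0.4912, 0.3501, 0.107]
tool_rot: [-0.08, 0.724, -0.607, 0.318]
ft_force: [-0.1, 0.9, -1.3]
gripper_width: 0.011
t 7.63 TCP [0.4912 0.3501 0.107 ] grip pt [0.4884 0.3515 0.1109] f [-0.1  0.9 -1.3] w 0.011 q [ 1.23  0.31 -0.84  1.01 -0.81 -1.92]
turn [-0.0009  0.0008 -0.0022] slide after turn cm [ 4.35 -5.98 -9.46] slide before [ 4.32 -6.   -9.46]
turned [ 1.22  0.31 -0.85  1.02 -0.81 -1.92] 0.0 0.0
target [ 1.29  0.17 -0.67  0.79 -1.03 -1.64] 0.0 0.0
```

```bash
python3 -m jog '{"delta_rot":[[0,0,0],[0,0,0],[0,0,0],[0,0,0],[0,0,0],[0,0,0],[0,0,0]],"slide":[[0.18,-0.25,-0.39],[0.36,-0.5,-0.79],[0.72,-1.0,-1.57],[0.9,-1.25,-1.97],[0.9,-1.25,-1.97],[0.9,-1.25,-1.97],[0.36,-0.5,-0.79]],"claw":[0,0,0,0,0,0,0]}' 58
python3 g2.py .50 .2 .251 -5.7 25 0
```

```text
time: 8.22
ee_pos: [0.491, 0.3519, 0.2306]
tool_rot: [-0.082, 0.724, -0.607, 0.317]
ft_force: [0.2, 1.6, -1.2]
gripper_width: 0.0113
t 8.22 TCP [0.491  0.3519 0.2306] grip pt [0.4882 0.3532 0.2345] f [ 0.2  1.6 -1.2] w 0.0113 q [ 1.29  0.17 -0.66  0.79 -1.03 -1.64]
turn [-0.1464  0.2027  0.3067] slide after turn cm [13.86 -3.11  6.33] slide before [15.01  2.11  3.44]
turned [ 1.27  0.32 -0.41  0.58 -1.29 -1.79] 0.0 0.0
target [ 1.14  0.12 -0.65  0.65 -1.2  -1.73] 0.0 0.0
```

```bash
python3 -m jog '{"delta_rot":[[-0.0366,0.0507,0.0767],[-0.0366,0.0507,0.0767],[-0.0366,0.0507,0.0767],[-0.0366,0.0507,0.0767],[0,0,0]],"slide":[[0,0,0],[0,0,0],[0,0,0],[0,0,0],[0,0,0]],"claw":[0,0,0,0,0]}' 58
python3 g2.py .689 -.043 .235 -5.7 25 0
```

```text
time: 8.63
ee_pos: [0.4913, 0.3522, 0.2259]
tool_rot: [0.012, -0.589, 0.738, -0.329]
ft_force: [1.6, 1.3, -1.7]
gripper_width: 0.0112
t 8.63 TCP [0.4913 0.3522 0.2259] grip pt [0.4892 0.3545 0.2298] f [ 1.6  1.3 -1.7] w 0.0112 q [ 1.28  0.33 -0.4   0.58 -1.29 -1.79]
turn [ 0.0024 -0.0069 -0.0023] slide after turn cm [ 29.21 -20.9   26.27] slide before [ 28.97 -21.03  26.42]
turned [ 1.27  0.32 -0.41  0.58 -1.28 -1.79] 0.0 0.0
target [ 0.44  0.19 -0.68  1.01 -0.78 -1.43] 0.0 0.0
```

```bash
python3 -m jog '{"delta_rot":[[0.002,-0.007,-0.002],[0,0,0],[0,0,0],[0,0,0],[0,0,0],[0,0,0],[0,0,0],[0,0,0],[0,0,0],[0,0,0],[0,0,0],[0,0,0]],"slide":[[1.1,-0.8,1.0],[2.2,-1.6,2.0],[2.4,-1.7,2.15],[2.4,-1.7,2.15],[2.4,-1.7,2.15],[2.4,-1.7,2.15],[2.4,-1.7,2.15],[2.4,-1.7,2.15],[2.4,-1.7,2.15],[2.4,-1.7,2.15],[2.4,-1.7,2.15],[2.4,-1.7,2.15]],"claw":[0,0,0,0,0,0,0,0,0,0,0,0]}' 58
python3 -m jog '{"delta_rot":[[0,0,0],[0,0,0],[0,0,0]],"slide":[[1.8,-1.4,1.6],[0.9,-0.7,0.8],[0,0,0]],"claw":[0,0,0]}' 58
python3 g2.py .689 -.043 .235 -5.7 25 0
cat > pic.py <<'E'
from h import *
import sys
o=[]
for n,(x,y,w,h) in(('top',(210,120,110,110)),('side',(165,100,120,120))):
    f,K,R,t=cap(n);np.savez(n+sys.argv[1]+'.npz',f=f,K=K,R=R,t=t);o.append(cv2.resize(f[y:y+h,x:x+w,::-1],(400,400),interpolation=cv2.INTER_CUBIC))
cv2.imwrite(f'pics/{sys.argv[1]}.png',np.hstack(o))
E
python3 pic.py f
```

```text
time: 9.63
ee_pos: [0.6777, -0.0213, 0.231]
tool_rot: [0.016, -0.594, 0.735, -0.327]
ft_force: [1.3, 0.5, -2.4]
gripper_width: 0.011
time: 9.88
ee_pos: [0.6974, -0.0595, 0.2321]
tool_rot: [0.015, -0.593, 0.736, -0.327]
ft_force: [0.0, -0.1, -3.3]
gripper_width: 0.0109
t 9.88 TCP [ 0.6974 -0.0595  0.2321] grip pt [ 0.6953 -0.0572  0.236 ] f [ 0.  -0.1 -3.3] w 0.0109 q [ 0.41  0.19 -0.67  1.02 -0.77 -1.41]
turn [0.0004 0.0015 0.0029] slide after turn cm [-1.1   0.72 -0.84] slide before [-1.1   0.72 -0.84]
turned [ 0.41  0.19 -0.67  1.02 -0.77 -1.41] 0.0 0.0
target [ 0.44  0.19 -0.68  1.01 -0.78 -1.43] 0.0 0.0
```

View pics/f.png

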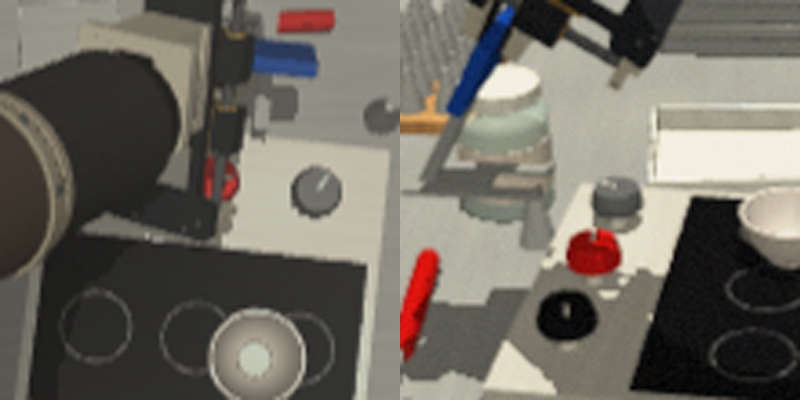

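The left panel shows the red knob at (220,178), partly hidden by the arm, with one prong visible at (260,115). The right panel shows the fork hovering over the knob strip's outer side. Next I correct the position and lower to 3 mm above the deck.

```bash
python3 -m jog '{"delta_rot":[[0,0.001,0.003],[0,0,0],[0,0,0]],"slide":[[-0.5,0.3,-0.4],[-0.6,0.42,-0.44],[0,0,0]],"claw":[0,0,0]}' 58
python3 g2.py .689 -.043 .175 -5.7 25 0
```

```text
time: 10.23
ee_pos: [0.6912, -0.0396, 0.2319]
tool_rot: [0.016, -0.593, 0.735, -0.328]
ft_force: [0.7, -0.3, -3.2]
gripper_width: 0.0112
t 10.23 TCP [ 0.6912 -0.0396  0.2319] grip pt [ 0.6892 -0.0373  0.2358] f [ 0.7 -0.3 -3.2] w 0.0112 q [ 0.45  0.19 -0.67  1.   -0.79 -1.43]
turn [-0.0031  0.0037  0.003 ] slide after turn cm [-1.71  3.01  5.03] slide before [-1.71  3.02  5.03]
turned [ 0.45  0.19 -0.67  1.   -0.79 -1.43] 0.0 0.0
target [ 0.38  0.25 -0.77  1.19 -0.68 -1.61] 0.0 0.0
```

```bash
python3 -m jog '{"delta_rot":[[-0.003,0.004,0.003],[0,0,0],[0,0,0],[0,0,0],[0,0,0]],"slide":[[-0.4,0.7,1.2],[-0.5,0.9,1.5],[-0.5,0.9,1.5],[-0.31,0.51,0.83],[0,0,0]],"claw":[0,0,0,0,0]}' 58
python3 g2.py .689 -.043 .170 -5.7 25 0; python3 pic.py g
```

```text
time: 10.65
ee_pos: [0.69, -0.0471, 0.1685]
tool_rot: [0.013, -0.591, 0.737, -0.327]
ft_force: [-0.0, 0.1, -2.9]
gripper_width: 0.0114
t 10.65 TCP [ 0.69   -0.0471  0.1685] grip pt [ 0.688  -0.0448  0.1724] f [-0.   0.1 -2.9] w 0.0114 q [ 0.39  0.25 -0.77  1.18 -0.68 -1.61]
turn [ 0.0034 -0.0022  0.0014] slide after turn cm [-0.28  0.05  0.15] slide before [-0.28  0.05  0.15]
turned [ 0.38  0.25 -0.78  1.2  -0.68 -1.62] 0.0 0.0
target [ 0.38  0.25 -0.78  1.2  -0.68 -1.63] 0.0 0.0
```

View pics/g.png

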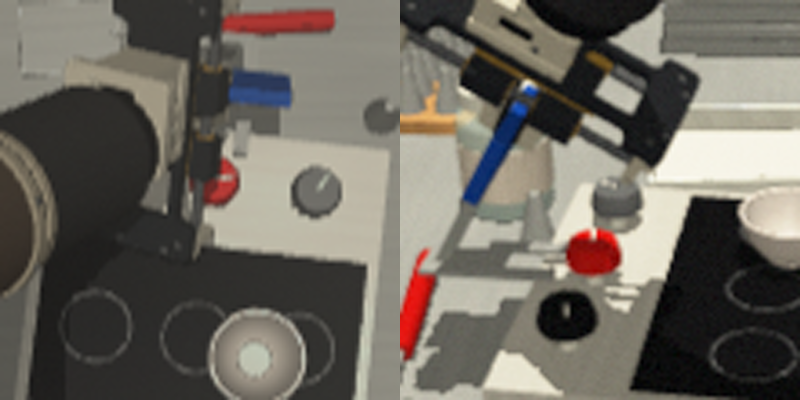

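The left panel shows the right prong at (240,140) and the red head at (215,180). This puts the seat about 1 mm from the knob's line. The right panel shows the fork level with the underside of the red head. I zoom in to check the height.

Run:
```python
from h import *
o=[]
for n,(x,y,w,h) in(('side',(175,160,64,40)),('top',(262,140,40,40))):
    d=np.load(n+'g.npz');f,K,R,t=(d[k] for k in'fKRt')
    o.append(cv2.resize(f[y:y+h,x:x+w,::-1],None,fx=8,fy=8,interpolation=cv2.INTER_CUBIC)[:320])
    # predicted prong points if sole underside at .0655 , seat from grip pt
    from scipy.spatial.transform import Rotation as Ro
    S=np.array([.686,-.0448,.0695])
    for q in((-.028,.025,0),(-.028,.013,0),(-.028,-.013,0),(-.028,-.025,0),(.075,.025,0),(.075,-.025,0)):
        p=proj(K,R,t,S+Ro.from_euler('z',-5.7,degrees=True).apply(q)); print(n,q,p.round(1),'crop',((p-[x,y]+.5)*8).round(0))
cv2.imwrite('pics/g2.png',np.hstack([o[0],o[1][:, :280]]))
```

```text
side (-0.028, 0.025, 0) [209.9 184.4] crop [283. 199.]
side (-0.028, 0.013, 0) [211.1 181.8] crop [293. 178.]
side (-0.028, -0.013, 0) [213.5 176.4] crop [312. 135.]
side (-0.028, -0.025, 0) [214.6 174. ] crop [321. 116.]
side (0.075, 0.025, 0) [169.6 181.6] crop [-39. 177.]
side (0.075, -0.025, 0) [176.  171.4] crop [12. 95.]
top (-0.028, 0.025, 0) [261.2 159.5] crop [ -2. 160.]
top (-0.028, 0.013, 0) [265.2 159.9] crop [ 29. 163.]
top (-0.028, -0.013, 0) [273.7 160.8] crop [ 97. 170.]
top (-0.028, -0.025, 0) [277.6 161.2] crop [129. 174.]
top (0.075, 0.025, 0) [264.9 126.5] crop [  27. -104.]
top (0.075, -0.025, 0) [281.1 128.3] crop [157. -90.]
```

View pics/g2.png

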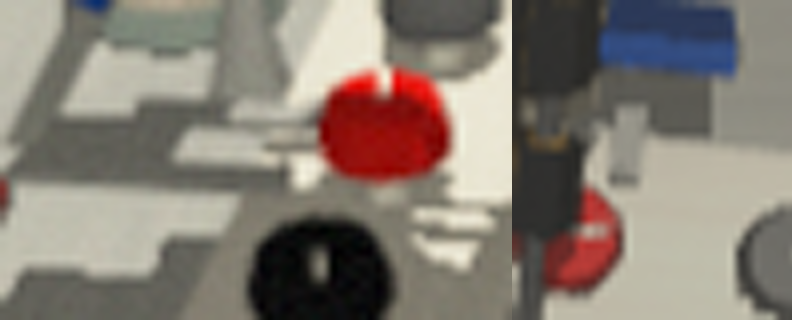

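The top zoom shows the prong tip about 1.5 px (about 4 mm) nearer the knob than computed, with the lateral fit good. The side view cannot settle the height to better than 2–3 mm. I feel for the deck with the prongs to get the exact height.

```bash
for i in 1; do
python3 -m jog '{"delta_rot":[[0.003,-0.002,0.001],[0,0,0],[0,0,0]],"slide":[[-0.15,0.13,0.2],[-0.04,0.05,0.08],[0,0,0]],"claw":[0,0,0]}' 58 | sed -n '2p;4p'
python3 -m jog '{"delta_rot":[[0,0,0],[0,0,0]],"slide":[[-0.037,0.05,0.079],[0,0,0]],"claw":[0,0]}' 58| sed -n '2p;4p'
python3 -m jog '{"delta_rot":[[0,0,0],[0,0,0]],"slide":[[-0.037,0.05,0.079],[0,0,0]],"claw":[0,0]}' 58| sed -n '2p;4p'
python3 -m jog '{"delta_rot":[[0,0,0],[0,0,0]],"slide":[[-0.037,0.05,0.079],[0,0,0]],"claw":[0,0]}' 58| sed -n '2p;4p'
done
python3 g2.py .688 -.043 .168 -5.7 25 0
```

```text
ee_pos: [0.6918, -0.0468, 0.168]
ft_force: [-1.2, -0.1, -2.8]
ee_pos: [0.6918, -0.0471, 0.1667]
ft_force: [0.5, -0.6, -1.6]
ee_pos: [0.6917, -0.0473, 0.1654]
ft_force: [-0.6, -0.7, -2.7]
ee_pos: [0.6916, -0.0473, 0.1643]
ft_force: [-0.1, 0.5, -3.1]
t 11.5 TCP [ 0.6916 -0.0473  0.1643] grip pt [ 0.6896 -0.045   0.1682] f [-0.1  0.5 -3.1] w 0.0112 q [ 0.37  0.26 -0.78  1.22 -0.67 -1.64]
turn [-0.0018  0.0002 -0.0033] slide after turn cm [-0.13  0.16 -0.14] slide before [-0.13  0.16 -0.14]
turned [ 0.37  0.26 -0.78  1.21 -0.67 -1.63] 0.0 0.0
target [ 0.38  0.25 -0.78  1.21 -0.67 -1.63] 0.0 0.0
```

```bash
python3 -m jog '{"delta_rot":[[0,0,0],[0,0,0]],"slide":[[-0.037,0.05,0.079],[0,0,0]],"claw":[0,0]}' 58| sed -n '2p;4p'
python3 -m jog '{"delta_rot":[[0,0,0],[0,0,0]],"slide":[[-0.037,0.05,0.079],[0,0,0]],"claw":[0,0]}' 58| sed -n '2p;4p'
python3 -m jog '{"delta_rot":[[0,0,0],[0,0,0]],"slide":[[-0.037,0.05,0.079],[0,0,0]],"claw":[0,0]}' 58| sed -n '2p;4p'
```

```text
ee_pos: [0.6916, -0.0473, 0.1632]
ft_force: [-0.4, 0.0, -3.3]
ee_pos: [0.6916, -0.0473, 0.1622]
ft_force: [0.0, 0.5, -2.0]
ee_pos: [0.692, -0.0471, 0.1618]
ft_force: [-0.6, 0.4, 0.3]
```

Contact is at TCP z of about 0.162. I raise 3 mm, re-centre, and compute the forward stroke.

```bash
python3 -m jog '{"delta_rot":[[0,0,0],[0,0,0]],"slide":[[0.13,-0.18,-0.28],[0,0,0]],"claw":[0,0]}' 58| sed -n '2p;4p'
python3 g2.py .6898 -.0418 .1692 -5.7 25 0
python3 - <<'E'
from ik import *
s,R,p=cur(); u=np.array([-.995,.0993,0]);print('per cm forward',(R.T@u).round(4),'up',(R.T@[0,0,1]).round(3))
E
```

```text
ee_pos: [0.6918, -0.0473, 0.1655]
ft_force: [0.4, 0.6, -2.3]
t 12.17 TCP [ 0.6918 -0.0473  0.1655] grip pt [ 0.6898 -0.045   0.1694] f [ 0.4  0.6 -2.3] w 0.0114 q [ 0.38  0.25 -0.78  1.21 -0.67 -1.63]
turn [-0.0021  0.0003 -0.0037] slide after turn cm [-0.29  0.04 -0.13] slide before [-0.29  0.04 -0.13]
turned [ 0.37  0.25 -0.78  1.21 -0.67 -1.63] 0.0 0.0
target [ 0.38  0.26 -0.78  1.2  -0.68 -1.63] 0.0 0.0
per cm forward [ 0.2144  0.8642 -0.455 ] up [ 0.364 -0.503 -0.784]
```

```bash
python3 -m jog '{"delta_rot":[[-0.002,0,-0.004],[0,0,0],[0,0,0],[0,0,0],[0,0,0],[0,0,0]],"slide":[[-0.29,0.04,-0.13],[0,0,0],[0.15,0.6,-0.32],[0.15,0.6,-0.32],[0.15,0.6,-0.32],[0,0,0]],"claw":[0,0,0,0,0,0]}' 58| sed -n '2p;4p'
python3 g2.py .6331 -.0361 .1692 -5.7 25 0
```

```text
ee_pos: [0.6692, -0.0422, 0.1648]
ft_force: [-0.7, 0.5, -2.3]
t 12.67 TCP [ 0.6692 -0.0422  0.1648] grip pt [ 0.6672 -0.0399  0.1687] f [-0.7  0.5 -2.3] w 0.0114 q [ 0.4   0.23 -0.82  1.2  -0.68 -1.65]
turn [0.0005 0.     0.0012] slide after turn cm [ 0.71  2.95 -1.61] slide before [ 0.7   2.95 -1.61]
turned [ 0.4   0.23 -0.82  1.21 -0.68 -1.65] 0.0 0.0
target [ 0.44  0.18 -0.88  1.2  -0.69 -1.68] 0.0 0.0
```

```bash
python3 -m jog '{"delta_rot":[[0,0,0.001],[0,0,0],[0,0,0],[0,0,0]],"slide":[[0.15,0.6,-0.33],[0.15,0.6,-0.33],[0.15,0.6,-0.33],[0,0,0]],"claw":[0,0,0,0]}' 58| sed -n '2p;4p'
python3 -m jog '{"delta_rot":[[0,0,0],[0,0,0],[0,0,0],[0,0,0]],"slide":[[0.13,0.5,-0.27],[0.08,0.35,-0.2],[0.06,0.25,-0.15],[0,0,0]],"claw":[0,0,0,0]}' 58| sed -n '2p;4p'
python3 g2.py .6331 -.0361 .1692 -5.7 25 0; python3 pic.py h
```

```text
ee_pos: [0.6486, -0.04, 0.1654]
ft_force: [0.4, -0.1, -2.2]
ee_pos: [0.6367, -0.0383, 0.1658]
ft_force: [0.0, 0.1, -2.3]
t 13.33 TCP [ 0.6367 -0.0383  0.1658] grip pt [ 0.6346 -0.036   0.1697] f [ 0.   0.1 -2.3] w 0.0114 q [ 0.44  0.18 -0.87  1.19 -0.7  -1.68]
turn [-0.      0.0003 -0.0001] slide after turn cm [ 0.04  0.16 -0.02] slide before [ 0.04  0.16 -0.02]
turned [ 0.44  0.18 -0.88  1.2  -0.69 -1.68] 0.0 0.0
target [ 0.44  0.18 -0.88  1.2  -0.69 -1.68] 0.0 0.0
```

View pics/h.png

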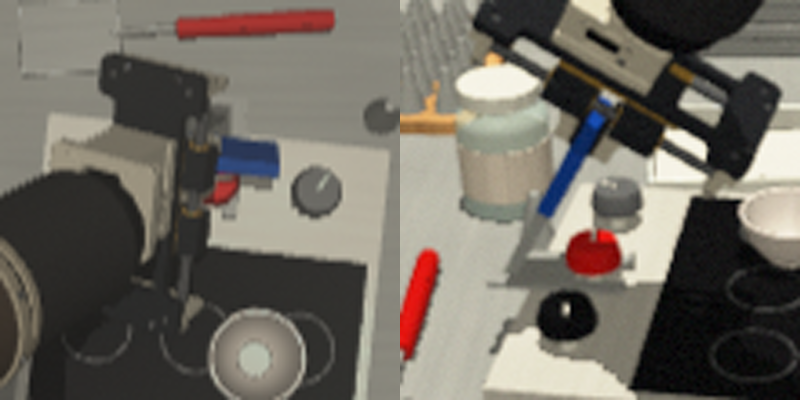

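The left panel shows a prong tip at (230,212), only about 26 mm past the knob's centre. The right panel shows the fork under the red head at (595,270). I advance 3 mm more, then pull straight up.

```bash
python3 -m jog '{"delta_rot":[[0,0,0],[0,0,0],[0,0,0]],"slide":[[0.03,0.17,-0.09],[0.03,0.15,-0.08],[0,0,0]],"claw":[0,0,0]}' 60| sed -n '2p;4p'
python3 -m jog '{"delta_rot":[[0,0,0],[0,0,0],[0,0,0],[0,0,0]],"slide":[[0.073,-0.1,-0.157],[0.073,-0.1,-0.157],[0.073,-0.1,-0.157],[0,0,0]],"claw":[0,0,0,0]}' 60| sed -n '2p;4p'
python3 -m jog '{"delta_rot":[[0,0,0],[0,0,0],[0,0,0]],"slide":[[0.073,-0.1,-0.157],[0.073,-0.1,-0.157],[0,0,0]],"claw":[0,0,0]}' 60| sed -n '2p;4p'
python3 g2.py .6331 -.0361 .1692 -5.7 25 0
```

```text
ee_pos: [0.6333, -0.038, 0.1655]
ft_force: [0.0, -0.4, -2.3]
ee_pos: [0.6338, -0.0377, 0.1722]
ft_force: [-0.2, -0.8, -2.6]
ee_pos: [0.6328, -0.038, 0.1747]
ft_force: [0.8, -0.4, -9.1]
t 14.27 TCP [ 0.6328 -0.038   0.1747] grip pt [ 0.6308 -0.0357  0.1786] f [ 0.8 -0.4 -9.1] w 0.0116 q [ 0.46  0.17 -0.87  1.15 -0.71 -1.65]
turn [0.0018 0.0002 0.0001] slide after turn cm [-0.38  0.27  0.86] slide before [-0.38  0.26  0.86]
turned [ 0.45  0.16 -0.87  1.16 -0.71 -1.65] 0.0 0.0
target [ 0.44  0.18 -0.88  1.2  -0.69 -1.68] 0.0 0.0
```

Now it is pulling (about 6.8 N net). I continue up in small steps.

```bash
for k in 1 ; do
python3 -m jog '{"delta_rot":[[0,0,0],[0,0,0],[0,0,0]],"slide":[[0.073,-0.1,-0.157],[0,0,0],[0,0,0]],"claw":[0,0,0]}' 60| sed -n '2p;4p'
python3 -m jog '{"delta_rot":[[0,0,0],[0,0,0],[0,0,0]],"slide":[[0.055,-0.075,-0.118],[0,0,0],[0,0,0]],"claw":[0,0,0]}' 60| sed -n '2p;4p'
python3 -m jog '{"delta_rot":[[0,0,0],[0,0,0],[0,0,0]],"slide":[[0.055,-0.075,-0.118],[0,0,0],[0,0,0]],"claw":[0,0,0]}' 60| sed -n '2p;4p'
done
python3 g2.py .6331 -.0361 .1692 -5.7 25 0
```

```text
ee_pos: [0.6339, -0.0378, 0.1782]
ft_force: [-1.2, 0.0, -2.9]
ee_pos: [0.6341, -0.0375, 0.18]
ft_force: [0.8, 1.0, -2.6]
ee_pos: [0.6338, -0.0377, 0.1812]
ft_force: [-0.1, 1.2, -2.5]
t 15.02 TCP [ 0.6338 -0.0377  0.1812] grip pt [ 0.6318 -0.0354  0.1851] f [-0.1  1.2 -2.5] w 0.0112 q [ 0.46  0.16 -0.86  1.13 -0.72 -1.63]
turn [-0.0007  0.0004 -0.0006] slide after turn cm [-0.56  0.67  1.34] slide before [-0.56  0.68  1.34]
turned [ 0.46  0.16 -0.86  1.14 -0.72 -1.63] 0.0 0.0
target [ 0.44  0.18 -0.88  1.2  -0.69 -1.68] 0.0 0.0
```

```bash
python3 -m jog '{"delta_rot":[[0,0,0],[0,0,0],[0,0,0],[0,0,0],[0,0,0],[0,0,0],[0,0,0],[0,0,0]],"slide":[[0.11,-0.15,-0.23],[0.22,-0.3,-0.47],[0.25,-0.35,-0.55],[0.25,-0.35,-0.55],[0.25,-0.35,-0.55],[0.25,-0.35,-0.55],[0.11,-0.15,-0.23],[0,0,0]],"claw":[0,0,0,0,0,0,0,0]}' 60| sed -n '2p;4p'
python3 g2.py .6331 -.0361 .27 -5.7 25 0; python3 pic.py i
```

```text
ee_pos: [0.6341, -0.0372, 0.2218]
ft_force: [0.2, 0.6, -2.4]
t 15.68 TCP [ 0.6341 -0.0372  0.2218] grip pt [ 0.632  -0.0349  0.2257] f [ 0.2  0.6 -2.4] w 0.0112 q [ 0.51  0.12 -0.79  1.01 -0.79 -1.51]
turn [-0.0013  0.0013 -0.0011] slide after turn cm [ 1.7  -2.32 -3.38] slide before [ 1.69 -2.32 -3.38]
turned [ 0.5   0.12 -0.79  1.01 -0.79 -1.51] 0.0 0.0
target [ 0.53  0.08 -0.71  0.91 -0.88 -1.39] 0.0 0.0
```

View pics/i.png

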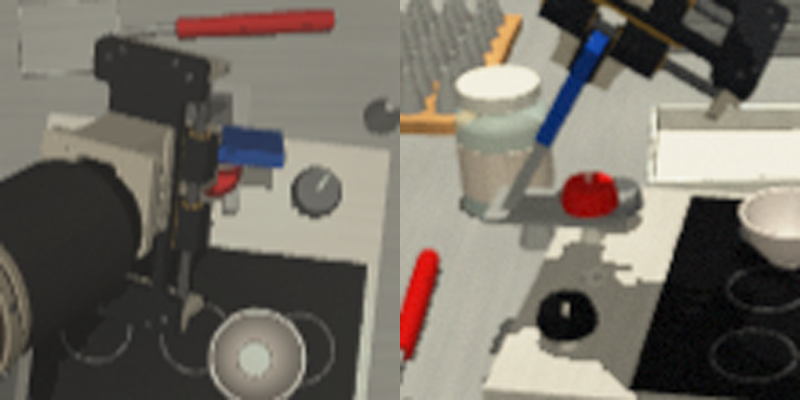

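The right panel shows the red knob at (590,193) sitting in the fork above the strip, with grey and black in place. I raise more, then carry.

```bash
python3 -m jog '{"delta_rot":[[0,0,0],[0,0,0],[0,0,0],[0,0,0],[0,0,0],[0,0,0]],"slide":[[0.18,-0.25,-0.39],[0.36,-0.5,-0.79],[0.36,-0.5,-0.79],[0.36,-0.5,-0.79],[0.25,-0.35,-0.55],[0,0,0]],"claw":[0,0,0,0,0,0]}' 60| sed -n '2p;4p'
python3 g2.py .53 -.20 .27 -5.7 25 0
python3 - <<'E'
from ik import *
s,R,p=cur();seed=s['q']
for S,E,y0,y1 in(((.632,-.035),(.56,-.2),-5.7,-5.7),((.56,-.2),(.56,-.2),-5.7,-60),((.56,-.2),(.4963,-.3113),-60,-60)):
    for a in np.linspace(.25,1,4):
        g=np.r_[np.array(S)*(1-a)+np.array(E)*a,.268];R=grasp(y0+(y1-y0)*a,25,0);q,e,r=ik(g+.005*R[:,2],R,seed);print((q-seed).round(2),q.round(2),round(e*1e3,1),round(r,3));seed=q
E
```

```text
ee_pos: [0.6343, -0.0369, 0.2643]
ft_force: [-0.4, -0.4, -1.1]
t 16.28 TCP [ 0.6343 -0.0369  0.2643] grip pt [ 0.6323 -0.0346  0.2682] f [-0.4 -0.4 -1.1] w 0.0116 q [ 0.54  0.08 -0.72  0.92 -0.87 -1.4 ]
turn [-0.0016  0.0014 -0.0014] slide after turn cm [17.71  7.3   3.38] slide before [17.72  7.28  3.34]
turned [ 0.53  0.08 -0.71  0.92 -0.88 -1.4 ] 0.0 0.0
target [ 0.22 -0.14 -0.94  1.02 -0.69 -1.23] 0.0 0.0
[-0.07 -0.05 -0.05  0.03  0.04  0.04] [ 0.46  0.03 -0.77  0.95 -0.83 -1.37] 0.0 0.0
[-0.08 -0.04 -0.05  0.03  0.05  0.04] [ 0.39 -0.01 -0.82  0.98 -0.78 -1.33] 0.0 0.0
[-0.09 -0.04 -0.04  0.03  0.05  0.04] [ 0.29 -0.05 -0.86  1.01 -0.73 -1.29] 0.0 0.0
[-0.1  -0.03 -0.03  0.03  0.06  0.05] [ 0.19 -0.08 -0.9   1.05 -0.67 -1.23] 0.0 0.0
[ 0.1   0.08  0.1  -0.12 -0.2  -0.16] [ 0.29 -0.   -0.8   0.92 -0.87 -1.4 ] 0.0 0.0
[ 0.05  0.09  0.12 -0.12 -0.17 -0.13] [ 0.33  0.09 -0.68  0.8  -1.04 -1.53] 0.0 0.0
[ 0.01  0.09  0.14 -0.12 -0.15 -0.11] [ 0.34  0.18 -0.54  0.68 -1.19 -1.64] 0.0 0.0
[-0.02  0.09  0.15 -0.11 -0.14 -0.1 ] [ 0.32  0.27 -0.39  0.58 -1.34 -1.75] 0.0 0.0
[-0.04 -0.03 -0.04  0.02  0.03  0.02] [ 0.28  0.25 -0.43  0.6  -1.31 -1.73] 0.0 0.0
[-0.04 -0.02 -0.04  0.02  0.03  0.02] [ 0.23  0.22 -0.47  0.62 -1.27 -1.71] 0.0 0.0
[-0.05 -0.02 -0.04  0.02  0.03  0.02] [ 0.18  0.2  -0.51  0.64 -1.24 -1.68] 0.0 0.0
[-0.05 -0.02 -0.03  0.03  0.03  0.02] [ 0.13  0.18 -0.54  0.67 -1.21 -1.66] 0.0 0.0
```

```bash
python3 g2.py .56 -.20 .269 -5.7 25 0 | sed -n 2p
python3 - <<'E'
from ik import *
R0=grasp(-5.7,25,0);R1=grasp(-60,25,0);print('turn',Ro.from_matrix(R0.T@R1).as_rotvec().round(4))
E
```

```text
turn [-0.0016  0.0014 -0.0014] slide after turn cm [16.77  4.77  4.68] slide before [16.78  4.75  4.65]
turn [-0.3469  0.4739  0.7438]
```

```bash
python3 -m jog '{"delta_rot":[[0,0,0],[0,0,0],[0,0,0],[0,0,0],[0,0,0],[0,0,0],[0,0,0],[0,0,0],[0,0,0],[0,0,0],[0,0,0],[0,0,0]],"slide":[[0.74,0.21,0.21],[1.4,0.4,0.39],[1.86,0.53,0.52],[1.86,0.53,0.52],[1.86,0.53,0.52],[1.86,0.53,0.52],[1.86,0.53,0.52],[1.86,0.53,0.52],[1.4,0.4,0.39],[1.12,0.32,0.31],[0.74,0.21,0.21],[0,0,0]],"claw":[0,0,0,0,0,0,0,0,0,0,0,0]}' 60| sed -n '2p;4p'
python3 -m jog '{"delta_rot":[[-0.0145,0.0198,0.031],[-0.0289,0.0395,0.062],[-0.0289,0.0395,0.062],[-0.0289,0.0395,0.062],[-0.0289,0.0395,0.062],[-0.0289,0.0395,0.062],[-0.0289,0.0395,0.062],[-0.0289,0.0395,0.062],[-0.0289,0.0395,0.062],[-0.0289,0.0395,0.062],[-0.0289,0.0395,0.062],[-0.0289,0.0395,0.062]],"slide":[[0,0,0],[0,0,0],[0,0,0],[0,0,0],[0,0,0],[0,0,0],[0,0,0],[0,0,0],[0,0,0],[0,0,0],[0,0,0],[0,0,0]],"claw":[0,0,0,0,0,0,0,0,0,0,0,0]}' 60| sed -n '2p;4p'
python3 -m jog '{"delta_rot":[[-0.0145,0.0198,0.031],[0,0,0]],"slide":[[0,0,0],[0,0,0]],"claw":[0,0]}' 60| sed -n '2p;4p'
python3 g2.py .4963 -.3113 .269 -60 25 0
cat > red.py <<'E'
from m import *
for n in('top','side'):
    f,K,R,t=cap(n);h=cv2.cvtColor(f,cv2.COLOR_RGB2HSV)
    red=((h[...,0]<6)|(h[...,0]>174))&(h[...,1]>150)&(h[...,2]>45)
    c,_=cv2.findContours(red.astype('uint8'),cv2.RETR_EXTERNAL,cv2.CHAIN_APPROX_NONE)
    print(n,[(cen(x).round(1).tolist(),cv2.contourArea(x)) for x in c if cv2.contourArea(x)>10])
E
python3 red.py
```

```text
ee_pos: [0.5599, -0.2029, 0.2623]
ft_force: [-0.4, -0.9, -3.8]
ee_pos: [0.5624, -0.2002, 0.2626]
ft_force: [-0.2, -0.1, -2.4]
ee_pos: [0.5633, -0.2004, 0.2621]
ft_force: [-0.1, 0.8, -2.7]
t 18.45 TCP [ 0.5633 -0.2004  0.2621] grip pt [ 0.564  -0.1974  0.266 ] f [-0.1  0.8 -2.7] w 0.0114 q [ 0.32  0.29 -0.38  0.57 -1.34 -1.75]
turn [ 0.0011 -0.0016 -0.0014] slide after turn cm [ 9.22 -5.76  7.59] slide before [ 9.2  -5.78  7.59]
turned [ 0.32  0.28 -0.38  0.58 -1.34 -1.75] 0.0 0.0
target [ 0.13  0.18 -0.54  0.67 -1.21 -1.66] 0.0 0.0
top [([325.4, 193.3], 35.5), ([290.0, 125.5], 82.0)]
side [([169.3, 190.5], 181.5), ([253.6, 116.5], 116.5)]
```

```bash
python3 -m jog '{"delta_rot":[[0,0,0],[0,0,0],[0,0,0],[0,0,0],[0,0,0],[0,0,0],[0,0,0],[0,0,0],[0,0,0],[0,0,0]],"slide":[[0.49,-0.31,0.4],[1.05,-0.66,0.86],[1.4,-0.88,1.15],[1.4,-0.88,1.15],[1.4,-0.88,1.15],[1.4,-0.88,1.15],[1.05,-0.66,0.86],[0.7,-0.44,0.58],[0.35,-0.22,0.29],[0,0,0]],"claw":[0,0,0,0,0,0,0,0,0,0]}' 60| sed -n '2p;4p'
python3 g2.py .4963 -.3113 .152 -60 25 0;python3 red.py
python3 - <<'E'
from m import *
f,K,R,t=cap('side')
# expected red head centre with fork seat
s=manip.state();print('exp red head side', proj(K,R,t,[.4933,-.3078,.269-.102+.009]).round(1), 'tray corners(z.004)',[proj(K,R,t,[x,y,.004]).round(0).tolist() for x,y in((.41,-.26),(.60,-.26),(.61,-.4),(.41,-.4))])
E
```

```text
ee_pos: [0.4935, -0.3159, 0.2667]
ft_force: [-0.1, -0.0, -2.9]
t 19.38 TCP [ 0.4935 -0.3159  0.2667] grip pt [ 0.4942 -0.3129  0.2706] f [-0.1 -0.  -2.9] w 0.0111 q [ 0.13  0.18 -0.54  0.67 -1.21 -1.66]
turn [ 0.0006 -0.0001 -0.0014] slide after turn cm [-4.57  5.96  9.18] slide before [-4.56  5.96  9.18]
turned [ 0.13  0.17 -0.54  0.67 -1.21 -1.65] 0.0 0.0
target [ 0.11  0.29 -0.71  0.78 -0.99 -1.85] 0.0 0.0
top [([280.4, 126.2], 154.5)]
side [([169.3, 190.6], 182.5), ([279.0, 100.0], 93.5)]
exp red head side [278.5 101. ] tray corners(z.004) [[305.0, 161.0], [243.0, 160.0], [243.0, 140.0], [302.0, 140.0]]
```

```bash
python3 -m jog '{"delta_rot":[[0,0,0],[0,0,0],[0,0,0],[0,0,0],[0,0,0],[0,0,0],[0,0,0],[0,0,0],[0,0,0],[0,0,0]],"slide":[[-0.31,0.4,0.62],[-0.57,0.75,1.16],[-0.57,0.75,1.16],[-0.57,0.75,1.16],[-0.57,0.75,1.16],[-0.57,0.75,1.16],[-0.57,0.75,1.16],[-0.5,0.6,0.95],[-0.34,0.45,0.65],[0,0,0]],"claw":[0,0,0,0,0,0,0,0,0,0]}' 60| sed -n '2p;4p'
python3 g2.py .4963 -.3113 .115 -60 25 0
```

```text
ee_pos: [0.496, -0.3133, 0.1458]
ft_force: [-0.2, -0.7, -2.6]
t 20.37 TCP [ 0.496  -0.3133  0.1458] grip pt [ 0.4967 -0.3102  0.1497] f [-0.2 -0.7 -2.6] w 0.0111 q [ 0.11  0.3  -0.7   0.77 -0.99 -1.85]
turn [ 0.0009 -0.0022  0.0019] slide after turn cm [-1.21  1.67  2.8 ] slide before [-1.22  1.67  2.8 ]
turned [ 0.11  0.29 -0.71  0.78 -0.98 -1.86] 0.0 0.0
target [ 0.09  0.34 -0.76  0.84 -0.92 -1.93] 0.0 0.0
```

```bash
python3 -m jog '{"delta_rot":[[0.001,-0.002,0.002],[0,0,0],[0,0,0],[0,0,0],[0,0,0],[0,0,0],[0,0,0],[0,0,0],[0,0,0],[0,0,0],[0,0,0],[0,0,0]],"slide":[[-0.073,0.1,0.16],[-0.073,0.1,0.16],[-0.073,0.1,0.16],[-0.073,0.1,0.16],[-0.073,0.1,0.16],[-0.073,0.1,0.16],[-0.073,0.1,0.16],[-0.073,0.1,0.16],[-0.073,0.1,0.16],[-0.073,0.1,0.16],[-0.073,0.1,0.16],[-0.073,0.1,0.16]],"claw":[0,0,0,0,0,0,0,0,0,0,0,0]}' 60| sed -n '2p;4p'
python3 -m jog '{"delta_rot":[[0,0,0],[0,0,0],[0,0,0],[0,0,0],[0,0,0],[0,0,0]],"slide":[[-0.073,0.1,0.16],[-0.073,0.1,0.16],[-0.073,0.1,0.16],[-0.073,0.1,0.16],[-0.073,0.1,0.16],[0,0,0]],"claw":[0,0,0,0,0,0]}' 60| sed -n '2p;4p'
python3 g2.py .4963 -.3113 .111 -60 25 0; python3 red.py
```

```text
ee_pos: [0.4966, -0.3137, 0.1234]
ft_force: [-0.8, -0.7, -2.8]
ee_pos: [0.4964, -0.3139, 0.113]
ft_force: [-0.2, 0.8, -1.3]
t 21.87 TCP [ 0.4964 -0.3139  0.113 ] grip pt [ 0.4971 -0.3108  0.117 ] f [-0.2  0.8 -1.3] w 0.0113 q [ 0.1   0.34 -0.75  0.83 -0.92 -1.93]
turn [-0.0006  0.0015 -0.0019] slide after turn cm [-0.14  0.3   0.51] slide before [-0.14  0.3   0.51]
turned [ 0.09  0.33 -0.75  0.83 -0.92 -1.92] 0.0 0.0
target [ 0.09  0.34 -0.76  0.84 -0.91 -1.94] 0.0 0.0
top [([280.4, 126.2], 154.5)]
side [([169.3, 190.6], 182.5), ([276.9, 142.0], 87.0)]
```

```bash
python3 -m jog '{"delta_rot":[[0,0,0],[0,0,0],[0,0,0],[0,0,0],[0,0,0]],"slide":[[-0.037,0.05,0.079],[-0.037,0.05,0.079],[-0.037,0.05,0.079],[-0.037,0.05,0.079],[0,0,0]],"claw":[0,0,0,0,0]}' 60| sed -n '2p;4p'
python3 -m jog '{"delta_rot":[[0,0,0],[0,0,0],[0,0,0]],"slide":[[-0.037,0.05,0.079],[0,0,0],[0,0,0]],"claw":[0,0,0]}' 60| sed -n '2p;4p'
python3 -m jog '{"delta_rot":[[0,0,0],[0,0,0],[0,0,0]],"slide":[[-0.037,0.05,0.079],[0,0,0],[0,0,0]],"claw":[0,0,0]}' 60| sed -n '2p;4p'
python3 g2.py .4963 -.3113 .111 -60 25 0; python3 red.py
```

```text
ee_pos: [0.4965, -0.3139, 0.1092]
ft_force: [0.0, -0.5, -2.6]
ee_pos: [0.4966, -0.3139, 0.1084]
ft_force: [0.1, 0.2, -2.6]
ee_pos: [0.4966, -0.3139, 0.1074]
ft_force: [-0.1, 0.3, -2.5]
t 22.88 TCP [ 0.4966 -0.3139  0.1074] grip pt [ 0.4973 -0.3108  0.1113] f [-0.1  0.3 -2.5] w 0.0109 q [ 0.1   0.34 -0.75  0.84 -0.91 -1.94]
turn [-0.0007  0.0019 -0.0023] slide after turn cm [0.09 0.02 0.07] slide before [0.09 0.02 0.07]
turned [ 0.09  0.34 -0.76  0.84 -0.91 -1.94] 0.0 0.0
target [ 0.09  0.34 -0.76  0.84 -0.91 -1.94] 0.0 0.0
top [([280.4, 126.2], 154.5)]
side [([169.2, 190.6], 180.5), ([276.9, 142.0], 85.0)]
```

```bash
python3 -m jog '{"delta_rot":[[0,0,0],[0,0,0],[0,0,0]],"slide":[[-0.037,0.05,0.079],[0,0,0],[0,0,0]],"claw":[0,0,0]}' 60| sed -n '2p;4p'
python3 -m jog '{"delta_rot":[[0,0,0],[0,0,0],[0,0,0]],"slide":[[-0.03,0.04,0.06],[0,0,0],[0,0,0]],"claw":[0,0,0]}' 60| sed -n '2p;4p'
python3 -m jog '{"delta_rot":[[0,0,0],[0,0,0],[0,0,0]],"slide":[[-0.03,0.04,0.06],[0,0,0],[0,0,0]],"claw":[0,0,0]}' 60| sed -n '2p;4p'
python3 - <<'E'
from m import *
f,K,R,t=cap('side');print(manip.state()['moment'],[proj(K,R,t,[.4933,-.3078,z]).round(1) for z in(.041,.043,.05)])
E
```

```text
ee_pos: [0.4967, -0.3139, 0.1066]
ft_force: [0.8, 0.7, -0.2]
ee_pos: [0.497, -0.3138, 0.1062]
ft_force: [-0.1, 2.9, 5.3]
ee_pos: [0.4974, -0.3138, 0.106]
ft_force: [-1.4, 6.5, 9.2]
[ 1.59103361  0.61264364 -0.7160738 ] [array([277.7, 142.6]), array([277.7, 142. ]), array([277.7, 140. ])]
```

Contact with the floor, and the knob's height matches it standing upright in the fork. I relieve the pressure and release slowly.

```bash
python3 -m jog '{"delta_rot":[[0,0,0],[0,0,0],[0,0,0]],"slide":[[0.025,-0.035,-0.055],[0,0,0],[0,0,0]],"claw":[0,0,0]}' 20| sed -n '2p;4p'
python3 -m jog '{"delta_rot":[[0,0,0],[0,0,0],[0,0,0],[0,0,0]],"slide":[[0,0,0],[0,0,0],[0,0,0],[0,0,0]],"claw":[0,0,0,0]}' 4| sed -n '2p;4,5p'
python3 -m jog '{"delta_rot":[[0,0,0],[0,0,0],[0,0,0],[0,0,0],[0,0,0],[0,0,0],[0,0,0],[0,0,0]],"slide":[[0,0,0],[0,0,0],[0,0,0],[0,0,0],[0,0,0],[0,0,0],[0,0,0],[0,0,0]],"claw":[14,15,16,18,20,23,26,30]}' 4| sed -n '2p;4,5p'
python3 red.py
```

```text
ee_pos: [0.4969, -0.3138, 0.1059]
ft_force: [-1.9, 4.0, 5.7]
ee_pos: [0.4969, -0.3138, 0.1057]
ft_force: [-0.7, 3.6, 4.1]
gripper_width: 0.0119
ee_pos: [0.4966, -0.3139, 0.1055]
ft_force: [-0.0, 0.9, -0.2]
gripper_width: 0.0243
top [([280.4, 126.2], 154.5)]
side [([169.3, 190.5], 181.5), ([276.9, 142.2], 80.0)]
```

```bash
python3 -m jog '{"delta_rot":[[0,0,0],[0,0,0],[0,0,0],[0,0,0],[0,0,0],[0,0,0],[0,0,0]],"slide":[[0,0,0],[0,0,0],[0,0,0],[0,0,0],[0,0,-0.3],[0,0,-0.6],[0,0,-1]],"claw":[35,40,45,50,55,60,60]}' 10| sed -n '2p;4,5p'
python3 -m jog '{"delta_rot":[[0,0,0],[0,0,0],[0,0,0],[0,0,0],[0,0,0],[0,0,0],[0,0,0],[0,0,0]],"slide":[[0,0,-1.5],[0,0,-1.5],[0,0,-2],[0,0,-2],[0,0,-2],[0,0,-2],[0,0,-1],[0,0,0]],"claw":[60,60,60,60,60,60,60,60]}' | sed -n '2p;4,5p'
python3 red.py
python3 - <<'E'
from h import *
o=[]
for n,(x,y,w,h) in(('top',(310,160,100,100)),('side',(220,90,110,110))):
    f,K,R,t=cap(n);o.append(cv2.resize(f[y:y+h,x:x+w,::-1],(400,400),interpolation=cv2.INTER_CUBIC))
cv2.imwrite('pics/end.png',np.hstack(o))
E
```

```text
ee_pos: [0.4986, -0.3023, 0.1205]
ft_force: [-0.0, -0.3, -0.4]
gripper_width: 0.0518
ee_pos: [0.5175, -0.2282, 0.2167]
ft_force: [0.3, -0.2, -0.7]
gripper_width: 0.0527
top [([353.8, 216.9], 38.0), ([280.4, 126.2], 154.5)]
side [([169.3, 190.6], 183.5), ([276.9, 141.9], 86.0)]
```

View pics/end.png

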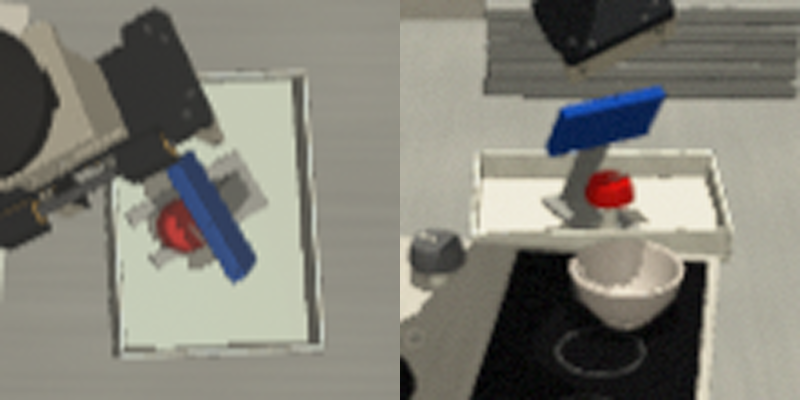

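The last picture shows the puller standing in the tray, clear of the walls. The red knob is upright between the prongs, at (180,228) in the left panel and (610,190) in the right. The gripper is clear, so I hand in.

```bash
python3 -c "
from bench import manip
print(manip.state()['time'],manip.hand_in())"
```

```text
the job is handed in; nothing more can be done
26.5833 None
```

The job is handed in at about 26.6 s. The puller is standing in the white wash tray with the red knob upright in its fork, and the gripper is open and clear.

- **What I did:** I gripped the paddle with the tool turned 25° in the paddle's plane, because joint 3 reached its limit on the straight approach. I hooked the fork under the red head and pulled up until the force fell back to its resting value. I then carried the knob to the tray, set the puller on the tray floor, released it and backed off.
- **Last checks:** The final picture shows the puller apparently flat and clear of the tray walls. The knob's image position matches it standing on the floor and did not move after release. In the pictures the grey knob and the ramekin look where they started. The black knob was last clear in the view just after the pull. I did not measure the bystanders numerically.
- **Disagreements:** In the top view the fork sat about 4 mm nearer its open end than the paddle position implied. I allowed for that, and found the fork's height over the plate by touching the deck lightly. The wrist read about 12 N of contact on the tray floor before I eased off and let go.

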